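# Open the pitcher rinser for cleaning

## Robot

A 6-joint arm with a two-finger parallel gripper is mounted at the origin on the work surface. World frame = base frame: x ahead of the robot, y to its left, z up, the work surface at z = 0. Lengths are in m, angles in rad, forces in N, time in s.
With the tool pointing down it reaches from about 0.375 to 0.9 m from the base axis. Payload 3.1 kg.
Tool frame: the origin (TCP) lies at the very end of the fingers, on their centre line; the grasp point (between the pads) lies env.pinch_z behind it (env.pinch_z is the distance from the TCP to the grasp point, in m); x points along the fingers, y is the direction in which the jaws open and shut, and the axes are right-handed (so a half turn about x gives the same grasp; the last joint's range is limited). The gripper opens to 87 mm and grips with 3 to 60 N. Pads are 19 mm wide; open, the fingers measure 117 mm over their backs; the gripper's body (75 mm by 190 mm) begins 51 mm behind the grasp point.
Start: joints at [1.147, 0.527, 1.433, -0, 1.181, -0.178], TCP at [0.151, 0.606, 0.223] pointing down, gripper open.
Joint ranges: [-3.08, 3.08], [-0.75, 2.2], [0.22, 2.44], [-1.43, 4.57], [0, 2.65], [-2.85, 2.85]. Speed limits (rad/s): [2.79, 2.79, 3.14, 3.14, 3.14, 3.14].

## Interface

Orientations are given as a unit quaternion [x, y, z, w].
In Python, from station import env gives the robot as it stands.
- The arm moves only by the tool arm_command, never from a script. Its argument "increments" is a list of rows, each a list of 3 entries, a list of its own where there are three numbers: the shift along the tool's x, y, z in units of 60 mm (1.0 is 60 mm), then the turn about the tool's x in units of 6 degrees (1.0 is 6 degrees), then the opening, from 0 (shut) to 1 (fully open). A call has 1 to 20 rows; each row shifts and turns the commanded pose from where the row before left it, along the tool's axes as they then stand; what a row does not reach is not made up. A row lasts 1/8 s, in which the tool goes at most 62.5 mm and 10.7 degrees, less where a joint would pass 70% of its speed; a pose out of reach is approached as far as the arm can. A call is refused whole if a number of a shift passes 1 or a number of a turn 1, either way. A call with a gripper value outside its range is refused whole. The fingers move at their own pace and stop on an object; "force" is the grip in N (left out, the last holds). Time passes only in rows, so rows that do not move let the fingers close. It gives the time, the measured TCP pose, the force and the opening at its end, in the units of the state.
- env.get_obs(): the state, without advancing time (a new reading comes with each control period).
- env.get_image(name): name is "scene" or "side" or "wrist"; returns a dict with "img" (384x512x3 uint8, red, green, blue), "fov_y" (degrees; the focal length in pixels is half the picture's height over the tangent of half this angle, whatever the lens; pixels are square), "cx", "cy" (the principal point, pixels), "xyz" and "attitude" of the camera in the world; the wrist camera has in their place "hand_eye" (4x4, takes a point from camera to tool coordinates, whose origin is the TCP and whose axes are the tool frame's). Camera axes: x right, y down, z forward; pixel columns grow to the right and rows downward; lengths in m; the calibration is good to about 2 mm. A picture is of the moment at which its call begins: read the wrist's pose just before it. There is no depth.
- env.hand_in(): hands the job in, once; it reports no verdict.
The state is a dict: "clock": time; "q": joint angles; "joint_vel": joint speeds; "effort": joint torques, N m; "position": TCP position; "tcp_rot": TCP orientation; "contact_force": force on the tool from outside, world axes, zero at the start; "wrist_torque": the same for the moment, N m; "grip_width": opening from 0.0 (shut) to 1.0 (fully open).
Only numpy, scipy, OpenCV 4.12 (cv2) and the standard library are available. Lean on these libraries where they do the work, as an engineer would, in place of code of your own. Each camera call takes 0.05 s, during which the arm holds its last target. There are 200 camera calls.

## Task

Get the pitcher rinser ready for cleaning, in this order: move every tin standing on its drip panel onto the narrow raised shelf; then pull the sprung selector knob up, turn it counter-clockwise past the middle notch to the last notch (locked out) and let it drop fully in; then turn both turn buttons well clear of the panel. Finally lift the panel out and lay it, handle up, flat on the sloping drying rack with its lower edge at the stop lip, leaving the tins on the shelf and not disturbing the spray bottle, pitcher and cup.

Things in the scene. Friction and masses are not known exactly. Their poses are not given: they have to be found in the camera images.
- unit: Pitcher-rinser station, a fixed low steel plinth 300 x 336 mm, 70 mm tall. Origin: centre of its underside; its x axis runs from its robot-side edge (which carries the selector) to its far edge, y to the left, z up. Its flat deck is 70 mm above the origin. The rectangular well holding the drip panel is centred 45 mm along +x; the panel lies on ledges with its upper face flush with the deck, about 3 mm of play all round.
- panel: The loose drip panel, an aluminium plate 160 (x) x 200 (y) x 10 mm with slots, about 0.45 kg. Origin: centre of its underside, z up. In its middle stands a black upright handle rib 70 mm long (along panel x), 14 mm thick (along y), rising from 10 to 44 mm above the origin. While a turn button overlaps its edge it cannot be lifted.
- selector_lift (a joint): How far the sprung selector knob is pulled up out of its collar: 0 = fully down in a detent, 0.016 m = end of travel. A spring of about 5 to 8 N pulls it down. It turns freely once pulled up by 10 mm or more; with its pin resting on the collar between notches it stands about 0.008.
- selector (a joint): Turn of the selector knob, rad, counter-clockwise seen from above positive. The collar has three notches, 0.65 rad apart: 0 = run (the start), 0.65 = rinse, 1.3 = locked out. End stops at -0.08 and 1.38. The round pin slips into a notch when let down within about 0.1 rad of it, and has some 0.05 rad of play there.
- selector_grip (a point): Middle of the selector knob's black grip bar (56 mm long, 14 mm thick, 36 mm tall; its top lies 18 mm above this point), on the vertical turning axis, 93 mm from the unit's origin along its -x. With the knob down the point is 31 mm above the deck. This frame's x axis runs along the bar toward the steel pin and white mark, z up, and turns and rises with the knob. The collar round the knob is 10 mm tall and 42 mm in radius.
- button_a (a joint): Left (unit +y) turn button, rad: 0 = bar square across the panel edge (overlapping it 12 mm), grows counter-clockwise seen from above, stop at 1.65; clear of the panel from about 1.2, parallel to the edge at 1.57. Light friction holds it.
- button_b (a joint): Right (unit -y) turn button, otherwise as button_a, also counter-clockwise.
- button_a_grip (a point): On the pivot axis of the left turn button, 22 mm above the deck. The button is a steel bar 72 mm long (along this frame's y), 14 mm thick (x), with a rib 44 mm long of the same thickness in the middle; the rib's top is 12 mm above this point, the bar's underside 2 mm above the deck. The frame turns with the button.
- button_b_grip (a point): The same point of the right turn button.
- shelf: Narrow raised wooden shelf, fixed, 270 (x) x 76 (y) mm, its upper face 90 mm above its origin (centre of its underside). A steel edging stands 6 mm above that face along both long sides, 68 mm apart inside. It stands to the left or right of the unit; just room for four tins end to end, about 8 mm apart.
- rack: Loose but heavy (2 kg) steel drying rack, base plate 160 x 130 mm; origin at the centre of its underside. It stands on the side of the unit opposite to the shelf.
- rack_slope: The rack's sloping support, part of the rack: two rails 172 mm long at y = +-50 mm and a stop lip at their lower end. Origin: middle of the rails' upper face, 78 mm above the rack's underside; x runs up the slope (away from the robot), y to the left, z is square to the slope, which climbs 25 degrees (0.436 rad). The lip's inner face lies at x = -85 mm and is 14 mm high, so the panel resting against it has its origin near x = -5 mm.
- spray: Bystander: clear spray bottle with a white head, 82 mm wide, 200 mm tall, at the far side; origin at its underside.
- pitcher: Bystander: steel milk pitcher with a handle, 88 mm wide, 95 mm tall, at the far side; origin at its underside.
- cup: Bystander: white cup, 72 mm wide, 60 mm tall, at the far side; origin at its underside.
- tin1: Aluminium sample tin with lid, a rounded box 44 (x) x 60 (y) x 40 (z) mm, about 0.18 kg; origin at the centre of its underside. It starts standing on the drip panel. Absent in some runs.
- tin1_mid (a point): Centre of tin1, 20 mm above its origin, same axes.
- tin2: Aluminium sample tin with lid, a rounded box 44 (x) x 60 (y) x 40 (z) mm, about 0.18 kg; origin at the centre of its underside. It starts standing on the drip panel. Absent in some runs.
- tin2_mid (a point): Centre of tin2, 20 mm above its origin, same axes.
- tin3: Aluminium sample tin with lid, a rounded box 44 (x) x 60 (y) x 40 (z) mm, about 0.18 kg; origin at the centre of its underside. It starts standing on the drip panel. Absent in some runs.
- tin3_mid (a point): Centre of tin3, 20 mm above its origin, same axes.
- tin4: Aluminium sample tin with lid, a rounded box 44 (x) x 60 (y) x 40 (z) mm, about 0.18 kg; origin at the centre of its underside. It starts standing on the drip panel. Absent in some runs.
- tin4_mid (a point): Centre of tin4, 20 mm above its origin, same axes.
Not all that is in view belongs to the job. What is shaped like the rack but green or orange is not meant. Leave any orange look-alike of the tin1 alone.

How it is judged:
By the outcome, as a careful person would: the job done as asked, in the order asked, and still so for the second after the job is handed in, with the robot touching nothing.
Of tin1, tin2, tin3, tin4 only 2 to 4 are there at a start; the rules pass over those that are not, and their reading is None.
At some moment in a run one of tin1, tin2, tin3, tin4, rack may be knocked a few centimetres aside while the robot is not near it.
Once in a run the grip may slacken for a moment while it holds something.
It also fails if it takes over 210 s, if anything falls off the work surface, if the arm or the gripper's body presses on something with over 40 N, if the wrist force passes 120 N, or if a joint passes its speed limit or range.

## Working session

There is one attempt and no reset: what is moved stays moved. The work goes in short steps, Python scripts to look and compute and a tool call to move; the robot and the scene stay as the last step left them, time stands still between calls to the robot, and variables do not carry over. Pictures are saved under pics/ and viewed, about 12 in all and at most 16, crops included, and the job is handed in when it is done.

Besides the shell and the picture viewer there is one more tool, called after "Emit:" as name(argument=value, ...) on one line, values as JSON. arm_command: Moves the arm, as the interface text tells. Its arguments: {"type":"object","properties":{"increments":{"type":"array","items":{"type":"array"}},"force":{"type":"number"}},"required":["increments"]}

```bash
ls; mkdir -p pics
cat > h.py <<'E'
import numpy as np, cv2
from scipy.spatial.transform import Rotation as R
from station import env
def cam(name):
    o=env.get_obs(); d=env.get_image(name); 
    if 'hand_eye' in d:
        T=np.eye(4);T[:3,:3]=R.from_quat(o['tcp_rot']).as_matrix();T[:3,3]=o['position']
        T=T@np.array(d['hand_eye']); d['C']=T[:3,3]; d['M']=T[:3,:3]
    else:
        d['C']=np.array(d['xyz']); a=np.array(d['attitude'],float)
        d['M']=a.reshape(3,3) if a.size==9 else R.from_quat(a).as_matrix()
    d['f']=192/np.tan(np.radians(d['fov_y'])/2); return d
def ray(d,u,v):
    r=d['M']@np.array([(u-d['cx'])/d['f'],(v-d['cy'])/d['f'],1.]); return r
def onz(d,u,v,z):
    r=ray(d,u,v); return d['C']+r*(z-d['C'][2])/r[2]
def proj(d,p):
    c=d['M'].T@(np.array(p)-d['C']); return np.array([d['cx']+d['f']*c[0]/c[2], d['cy']+d['f']*c[1]/c[2]])
def save(d,n,crop=None,s=1):
    im=d['img'][:,:,::-1]
    if crop: x0,y0,x1,y1=crop; im=im[y0:y1,x0:x1]
    if s!=1: im=cv2.resize(im,None,fx=s,fy=s,interpolation=cv2.INTER_CUBIC)
    cv2.imwrite('pics/'+n+'.png',im)
E
python3 - <<'E'
from h import *
import pickle
print(env.pinch_z, env.get_obs())
a=cam('scene');b=cam('side')
pickle.dump((a,b),open('ab.pkl','wb'))
for d in(a,b): print({k:v for k,v in d.items() if k!='img'})
save(a,'scene0',s=1.5);save(b,'side0',s=1.5)
E
```

```text
pics
0.0187 {'clock': 0.0, 'q': array([ 1.14753614e+00,  5.28453128e-01,  1.43389596e+00,  3.83020196e-06,
        1.18137361e+00, -1.78506019e-01]), 'joint_vel': array([-0.00292513, -0.00057104,  0.00134741,  0.00120901, -0.00069388,
        0.00087118]), 'effort': array([-9.26397297e-04, -4.40038776e+01, -1.76596874e+01,  6.34337962e-02,
        5.81251353e-02, -1.36738199e-04]), 'position': array([0.15112103, 0.60571006, 0.22158165]), 'tcp_rot': array([ 0.08559942,  0.70204244, -0.08703718,  0.70159367]), 'contact_force': array([ 0.06167028, -0.38785782,  0.10140242]), 'wrist_torque': array([-0.03490342,  0.01238414,  0.03446785]), 'grip_width': 0.9977677636318493}
{'fov_y': 50.333287939136994, 'cx': 252.07690074778404, 'cy': 191.09546320721574, 'xyz': array([ 1.1581105 , -0.85967121,  0.91203478]), 'attitude': array([ 0.84977554,  0.31693795, -0.14349328, -0.39603225]), 'C': array([ 1.1581105 , -0.85967121,  0.91203478]), 'M': array([[ 0.75792003,  0.42499631, -0.49490945],
       [ 0.65230817, -0.48541759,  0.5821201 ],
       [ 0.00716114, -0.76403396, -0.64513628]]), 'f': np.float64(408.6381051979321)}
{'fov_y': 47.81776894127029, 'cx': 255.8546168415613, 'cy': 184.45209902628233, 'xyz': array([ 0.03512929, -1.09966403,  0.77660326]), 'attitude': array([ 0.85231365, -0.18808862,  0.11697914, -0.4738143 ]), 'C': array([ 0.03512929, -1.09966403,  0.77660326]), 'M': array([[ 0.90187711, -0.20976821,  0.37764398],
       [-0.43147377, -0.48024537,  0.7636719 ],
       [ 0.02116768, -0.85168168, -0.52363178]]), 'f': np.float64(433.09130696962626)}
```

View pics/scene0.png

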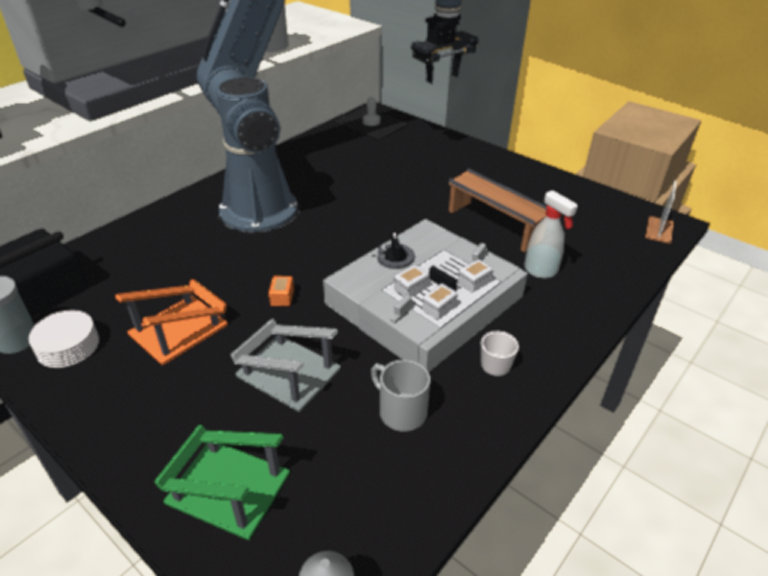

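View pics/side0.png

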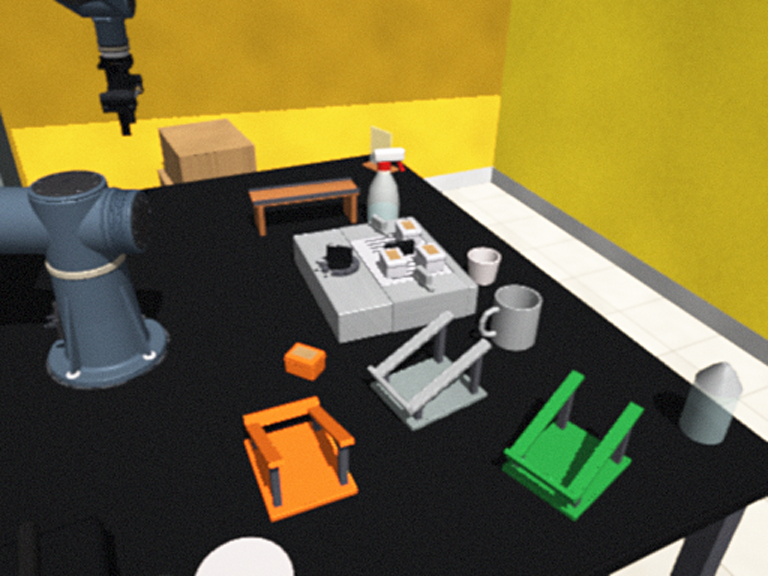

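Scene view (display px): three tan-topped tins on the panel at (411,278), (440,297) and (477,270). The orange look-alike tin is at (281,290), to be left alone. The grey rack at (288,360) is the one meant; the orange (175,320) and green (225,480) ones are decoys. The shelf is at (500,195), left of the unit.

Run:
```python
from h import *
import pickle
a,b=pickle.load(open('ab.pkl','rb'))
for n,u,v,z in [('deckL',325,282,.07),('deckT',427,222,.07),('deckR',525,272,.07),('deckB',424,350,.07),('tin1',411,273,.11),('tin2',440,294,.11),('tin3',477,267,.11),('knob',397,238,.115),('btnR',400,305,.1),('btnL',480,250,.1),('shelfnear',465,180,.09),('shelffar',545,217,.09),('rackbase far',297,405,0),('rackbase r',338,370,0)]:
    print(n,onz(a,u/1.5,v/1.5,z).round(3))
print('side')
for n,u,v,z in [('deck',340,335,.07),('deckR',475,288,.07),('deckL',293,235,.07),('tin',393,256,.11),('tin',431,247,.11),('tin',407,227,.11),('shelf',250,192,.09),('shelf',357,187,.09)]:
    print(n,onz(b,u/1.5,v/1.5,z).round(3))
w=cam('wrist');print(w['hand_eye'],w['fov_y'],w['C'],w['M'])
print(R.from_quat(env.get_obs()['tcp_rot']).as_matrix().round(3))
```

```text
deckL [ 0.416 -0.163  0.07 ]
deckT [0.443 0.164 0.07 ]
deckR [0.722 0.151 0.07 ]
deckB [ 0.699 -0.184  0.07 ]
tin1 [ 0.566 -0.057  0.11 ]
tin2 [ 0.651 -0.072  0.11 ]
tin3 [0.658 0.05  0.11 ]
knob [0.469 0.014 0.115]
btnR [ 0.605 -0.141  0.1  ]
btnL [0.623 0.117 0.1  ]
shelfnear [0.416 0.361 0.09 ]
shelffar [0.66  0.344 0.09 ]
rackbase far [ 0.568 -0.398  0.   ]
rackbase r [ 0.566 -0.284 -0.   ]
side
deck [ 0.385 -0.219  0.07 ]
deckR [ 0.696 -0.183  0.07 ]
deckL [0.432 0.18  0.07 ]
tin [ 0.569 -0.061  0.11 ]
tin [ 0.66  -0.059  0.11 ]
tin [0.655 0.043 0.11 ]
shelf [0.396 0.407 0.09 ]
shelf [0.658 0.331 0.09 ]
[[ 5.65809273e-04 -3.04010764e-01  9.52668429e-01 -1.63468429e-01]
 [ 9.99999829e-01  3.18588772e-05 -5.83753715e-04  1.03228754e-03]
 [ 1.47116466e-04  9.52668596e-01  3.04010730e-01 -8.56514293e-02]
 [ 0.00000000e+00  0.00000000e+00  0.00000000e+00  1.00000000e+00]] 66.07799760615525 [0.06843612 0.62782145 0.38517296] [[ 0.24244569  0.92452406  0.29406693]
 [ 0.97016189 -0.23027368 -0.07589432]
 [-0.00245025  0.30369278 -0.95276686]]
[[-0.001  0.242  0.97 ]
 [-0.002  0.97  -0.242]
 [-1.    -0.002 -0.   ]]
```

Emit:
arm_command(increments=[[[-0.4, 0, 0], -1, 1], [[-0.4, 0, 0], -1, 1], [[-0.5, 0, 0], -0.3, 1], [[0, 0, 0.9], 0, 1], [[0, 0, 0.9], 0, 1], [[0, 0, 0.9], 0, 1], [[0, -0.6, 0.9], 0, 1], [[0, -0.9, 0.9], 0, 1], [[0, -0.9, 0.5], 0, 1], [[0, -0.9, 0.5], 0, 1], [[0, -0.9, 0], 0, 1], [[0, 0, 0], 0, 1], [[0, 0, 0], 0, 1]])

```text
clock: 1.78
position: [0.4688, 0.3647, 0.3006]
tcp_rot: [0.002, 0.707, -0.001, 0.707]
contact_force: [-1.0, 0.3, 0.1]
grip_width: 1.004
```

```bash
cat >> h.py <<'E'
import pickle
def go(p,yaw):
    "turn, then shift in tool axes (units) to reach p with tool z at angle yaw(deg)"
    o=env.get_obs(); m=R.from_quat(o['tcp_rot']).as_matrix()
    y0=np.degrees(np.arctan2(m[1,2],m[0,2])); t=-(yaw-y0)
    m2=R.from_rotvec([0,0,np.radians(yaw-y0)]).as_matrix()@m
    print('turn %.2f shift'%(t/6),(m2.T@(np.array(p)-o['position'])/.06).round(2),'yaw0 %.1f'%y0,o['position'].round(4),'t',round(o['clock'],1))
E
python3 - <<'E'
from h import *
w=cam('wrist');pickle.dump(w,open('w1.pkl','wb'));save(w,'w1',s=1.5)
go((.5,0,.30),-4)
E
```

```text
turn 0.64 shift [ 0.01 -6.04  0.95] yaw0 -0.2 [0.4687 0.3653 0.3006] t 1.8
```

View pics/w1.png

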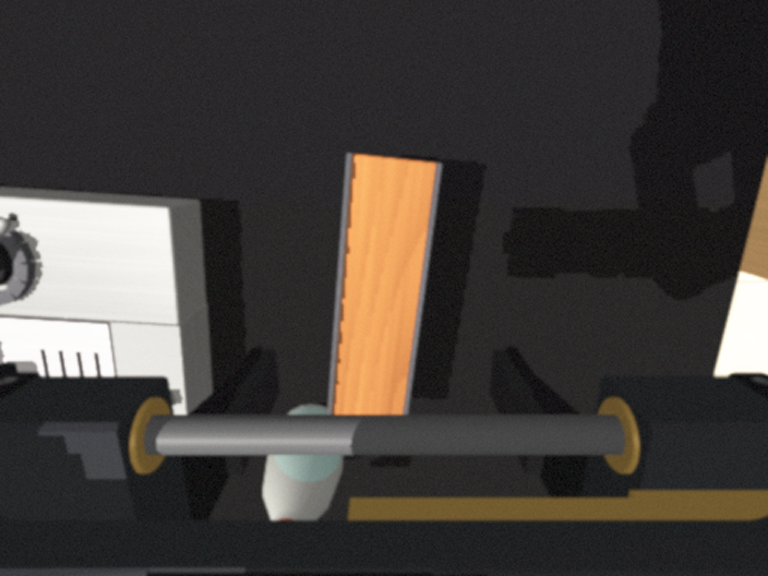

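Wrist view: the near end of the shelf is at (347,154)-(440,163), with its long edges running to (331,410)/(410,413). The spray bottle is just beyond the far end.

Run:
```python
from h import *
w=pickle.load(open('w1.pkl','rb'))
P=[onz(w,u/1.5,v/1.5,.096) for u,v in [(347,154),(441,163),(331,410),(410,413)]]
for p in P: print(p.round(4))
d=P[2]-P[0];e=P[3]-P[1];print(np.degrees(np.arctan2(d[1],d[0])),np.degrees(np.arctan2(e[1],e[0])), np.linalg.norm(P[0]-P[1]))
```

```text
[0.3834 0.3373 0.096 ]
[0.3906 0.412  0.096 ]
[0.6153 0.3151 0.096 ]
[0.6189 0.3903 0.096 ]
-5.45436317292261 -5.41164649889554 0.07502443764150366
```

Emit:
arm_command(increments=[[[0, -0.9, 0], 0.6, 1], [[0, -0.9, 0.2], 0, 1], [[0, -0.9, 0.2], 0, 1], [[0, -0.9, 0.2], 0, 1], [[0, -0.9, 0], 0, 1], [[0, -0.9, 0], 0, 1], [[0, -0.7, 0], 0, 1], [[0, 0, 0], 0, 1], [[0, 0, 0], 0, 1]])

```text
clock: 2.95
position: [0.484, -0.0022, 0.3005]
tcp_rot: [0.023, 0.707, -0.023, 0.707]
contact_force: [0.4, 0.2, 0.5]
grip_width: 1.001
```

Run:
```python
from h import *
w=cam('wrist');pickle.dump(w,open('w2.pkl','wb'));save(w,'w2',s=1.5)
go((.5,0,.30),-4)
```

```text
turn 0.05 shift [0.01 0.05 0.27] yaw0 -3.7 [ 0.4839 -0.0019  0.3005] t 3.0
```

View pics/w2.png

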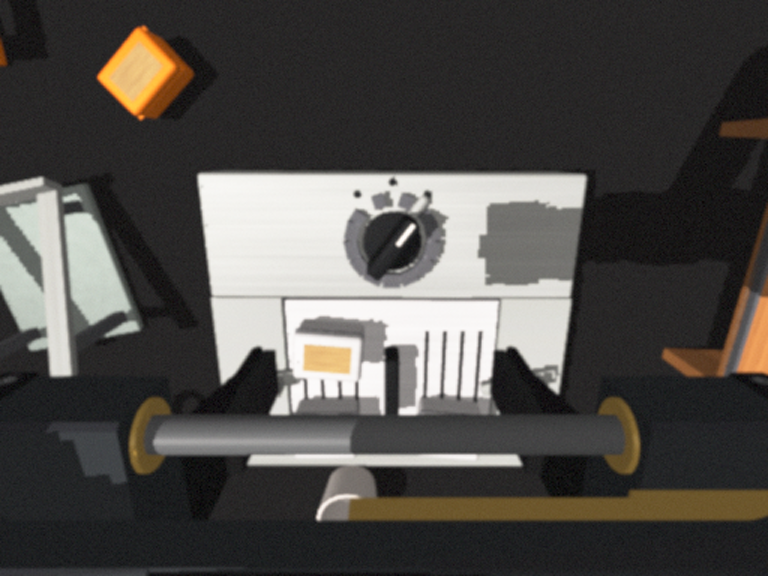

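Emit:
arm_command(increments=[[[-0.8, 0, 0.1], 0, 1], [[-0.8, 0, 0.2], 0, 1], [[-0.8, 0, 0.2], 0, 1], [[-0.6, 0, 0.2], 0, 1], [[0, 0, 0], 0, 1], [[0, 0, 0], 0, 1]])

```text
clock: 3.75
position: [0.5249, -0.0048, 0.4794]
tcp_rot: [0.023, 0.708, -0.023, 0.706]
contact_force: [-0.5, -0.2, -0.5]
grip_width: 1.004
```

Run:
```python
from h import *
w=pickle.load(open('w2.pkl','rb'))
A=onz(w,198/1.5,173/1.5,.07);B=onz(w,586/1.5,174/1.5,.07)
print(A,B,np.linalg.norm(A-B)); 
d=(B-A)/np.linalg.norm(B-A);yaw=np.degrees(np.arctan2(-d[0],d[1]));print('yaw',yaw,'centre',(A+B)/2+.15*np.array([d[1],-d[0],0]))
k=onz(w,394/1.5,240/1.5,.08);print('collar centre',k, 'pred',(A+B)/2+.057*np.array([d[1],-d[0],0]))
w=cam('wrist');pickle.dump(w,open('w3.pkl','wb'));save(w,'w3',s=1.5)
go((.5,0,.48),-4)
```

```text
[ 0.4039507  -0.15545271  0.07      ] [0.42664578 0.17690246 0.07      ] 0.33312914111655983
yaw -3.906413402804455 centre [5.64949738e-01 5.05831954e-04 7.00000000e-02]
collar centre [0.47106359 0.00886787 0.08      ] pred [0.47216581 0.00684164 0.07      ]
turn 0.05 shift [-0.02  0.06 -0.42] yaw0 -3.7 [ 0.5246 -0.005   0.4789] t 3.8
```

View pics/w3.png

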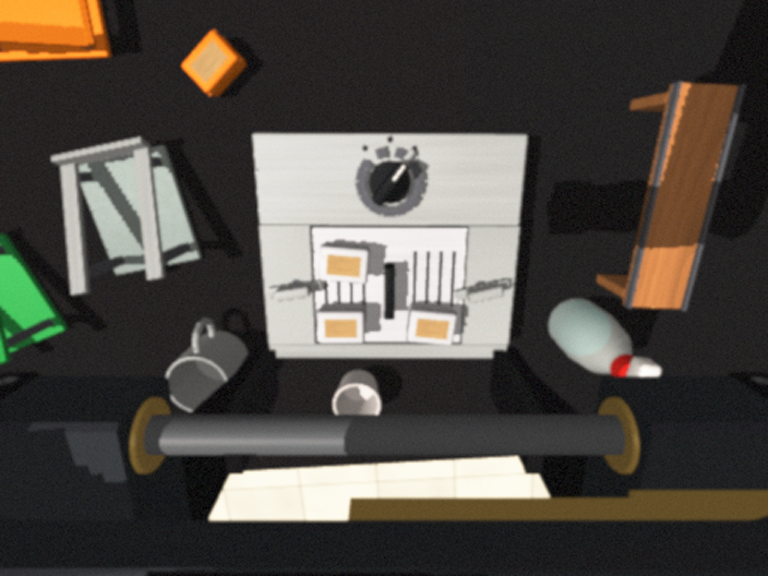

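High view: three tin labels at (345,265), (341,328) and (433,328), the handle rib at (390,290), buttons at (298,290)/(487,290), the selector at (391,183), the full shelf, and the grey rack rails at (62-160,150-290).

```bash
cat >> h.py <<'E'
def tans(d,z=.11,box=None):
    h=cv2.cvtColor(d['img'],cv2.COLOR_RGB2HSV)
    m=cv2.inRange(h,(10,70,110),(28,200,255))
    if box is not None: k=np.zeros_like(m);k[box[1]:box[3],box[0]:box[2]]=255;m&=k
    for c in cv2.findContours(m,0,cv2.CHAIN_APPROX_NONE)[0]:
        if cv2.contourArea(c)<60: continue
        P=np.array([onz(d,u,v,z)[:2] for u,v in c[:,0]])*1000
        r=cv2.minAreaRect(P.astype(np.float32)); mm=cv2.moments(c)
        print('label px',mm['m10']/mm['m00'],mm['m01']/mm['m00'],'c mm',onz(d,mm['m10']/mm['m00'],mm['m01']/mm['m00'],z).round(4),'size',np.round(r[1],1),'ang',round(r[2],1))
E
python3 - <<'E'
from h import *
w=pickle.load(open('w3.pkl','rb'))
tans(w,.11,(190,150,330,240))
f=lambda u,v,z:onz(w,u/1.5,v/1.5,z).round(4)
A,B=f(252,133,.07),f(527,134,.07);print('unit near',A,B)
print('panel corners',[f(*c,.07) for c in [(310,227),(467,227),(318,343),(464,343)]])
print('handle top',f(390,263,.104),f(390,320,.104))
print('shelf',[f(*c,.096) for c in [(671,82),(745,87),(625,303),(688,310)]])
a=.436; zt=.078+.085*np.sin(a); zb=.078-.085*np.sin(a)
print('rails low(near)',[f(*c,zb+.0) for c in [(62,160),(145,145)]],'high',[f(*c,zt) for c in [(80,293),(155,278)]])
go((.5,0,.48),-4)
E
```

```text
label px 287.7403921568627 218.87921568627448 c mm [0.6571 0.0498 0.11  ] size [39.9 24.4] ang 80.1
label px 226.97787948131196 218.4881769641495 c mm [ 0.6487 -0.0677  0.11  ] size [39.3 22.9] ang 86.3
label px 228.47520661157026 176.82713498622587 c mm [ 0.5663 -0.0571  0.11  ] size [39.2 24.4] ang 84.1
unit near [ 0.4041 -0.1564  0.07  ] [0.4269 0.1774 0.07  ]
panel corners [array([ 0.5224, -0.0991,  0.07  ]), array([0.5355, 0.1036, 0.07  ]), array([ 0.6853, -0.1066,  0.07  ]), array([0.6985, 0.0981, 0.07  ])]
handle top [0.5687 0.0013 0.104 ] [ 0.6445 -0.0032  0.104 ]
shelf [array([0.3827, 0.3293, 0.096 ]), array([0.3933, 0.4132, 0.096 ]), array([0.6437, 0.3037, 0.096 ]), array([0.6588, 0.387 , 0.096 ])]
rails low(near) [array([ 0.4191, -0.4153,  0.0421]), array([ 0.4078, -0.3036,  0.0421])] high [array([ 0.5796, -0.3881,  0.1139]), array([ 0.5665, -0.2901,  0.1139])]
turn 0.05 shift [-0.02  0.06 -0.42] yaw0 -3.7 [ 0.5246 -0.005   0.4789] t 3.8
```

Run:
```python
from h import *
go((.66,.05,.20),-9.9)
```

```text
turn 1.03 shift [4.64 1.29 2.08] yaw0 -3.7 [ 0.5246 -0.005   0.4789] t 3.8
```

Emit:
arm_command(increments=[[[0.6, 0, 0], 1, 0.82], [[0.8, 0.3, 0.4], 0, 0.82], [[0.8, 0.3, 0.4], 0, 0.82], [[0.8, 0.3, 0.4], 0, 0.82], [[0.8, 0.3, 0.4], 0, 0.82], [[0.8, 0.1, 0.5], 0, 0.82], [[0, 0, 0], 0, 0.82], [[0, 0, 0], 0, 0.82]])

```text
clock: 4.8
position: [0.662, 0.0494, 0.2043]
tcp_rot: [0.06, 0.705, -0.06, 0.704]
contact_force: [0.1, 0.3, 0.9]
grip_width: 0.824
```

Run:
```python
from h import *
w=cam('wrist');pickle.dump(w,open('w4.pkl','wb'));save(w,'w4',s=1.5)
tans(w,.11); go((.66,.05,.084),-9.9)
```

```text
label px 127.13720030935806 207.7274555297757 c mm [ 0.6489 -0.0686  0.11  ] size [41.4 25.3] ang 86.4
label px 253.8739559605163 195.53864844343204 c mm [0.6572 0.0493 0.11  ] size [41.5 24.9] ang 80.2
label px 110.4748558246828 113.92341407151095 c mm [ 0.5658 -0.0572  0.11  ] size [41.5 25.2] ang 81.0
turn 0.01 shift [ 2.03  0.01 -0.05] yaw0 -9.8 [0.6627 0.0492 0.206 ] t 4.8
```

View pics/w4.png

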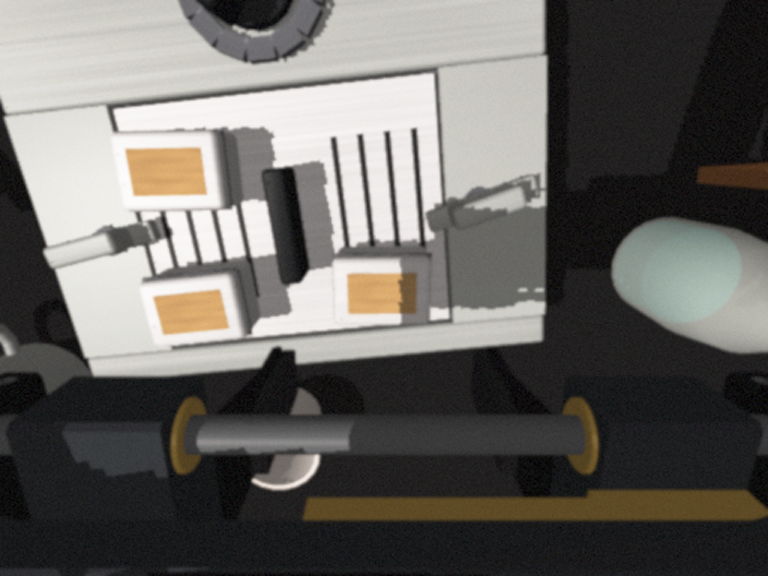

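The crop confirms three white tins with tan labels, matching the earlier fixes. I'm descending on the left one.

Emit:
arm_command(increments=[[[0.7, 0, 0], 0, 0.82], [[0.7, 0, 0], 0, 0.82], [[0.4, 0, 0], 0, 0.82], [[0.2, 0, 0], 0, 0.82], [[0, 0, 0], 0, 0.82], [[0, 0, 0], 0, 0.5], [[0, 0, 0], 0, 0.5], [[0, 0, 0], 0, 0.5], [[0, 0, 0], 0, 0.5]], force=25)

```text
clock: 5.98
position: [0.664, 0.0486, 0.0863]
tcp_rot: [0.06, 0.704, -0.061, 0.706]
contact_force: [-0.8, -1.1, 5.7]
grip_width: 0.685
```

Run:
```python
from h import *
go((.657,.05,.20),-5.4)
o=env.get_obs();print(o['grip_width']*87,o['contact_force'])
```

```text
turn -0.73 shift [-1.89  0.01 -0.11] yaw0 -9.8 [0.664  0.0486 0.0863] t 6.0
59.58214452487046 [-0.84173092 -1.10402662  5.72577888]
```

Emit:
arm_command(increments=[[[-0.5, 0, 0], 0, 0.5], [[-0.7, 0, 0], 0, 0.5], [[-0.7, 0, 0], -0.7, 0.5], [[-0.2, 0, -0.7], 0, 0.5], [[0, 0, -0.7], 0, 0.5], [[0, 0, 0], 0, 0.5]])

```text
clock: 6.72
position: [0.5747, 0.0583, 0.2101]
tcp_rot: [0.035, 0.708, -0.034, 0.704]
contact_force: [0.3, -0.3, -1.7]
grip_width: 0.692
```

Run:
```python
from h import *
a,b=pickle.load(open('ab.pkl','rb'))
print('spray base',onz(a,543/1.5,268/1.5,0),onz(b,383/1.5,225/1.5,0))
go((.578,.3565,.19),-5.4); print(env.get_obs()['grip_width']*87)
```

```text
spray base [0.71096311 0.27653203 0.        ] [0.70499375 0.26715564 0.        ]
turn -0.03 shift [ 0.34  4.95 -0.41] yaw0 -5.6 [0.5747 0.0583 0.2101] t 6.7
60.17482587114053
```

Emit:
arm_command(increments=[[[0, 0.8, 0], 0, 0.5], [[0, 0.9, -0.1], 0, 0.5], [[0, 0.9, -0.1], 0, 0.5], [[0, 0.9, -0.1], 0, 0.5], [[0, 0.9, -0.1], 0, 0.5], [[0.4, 0.5, 0], 0, 0.5], [[0, 0, 0], 0, 0.5], [[0, 0, 0], 0, 0.5]])

```text
clock: 7.72
position: [0.5846, 0.3518, 0.1862]
tcp_rot: [0.034, 0.706, -0.035, 0.706]
contact_force: [-0.0, -0.3, -1.6]
grip_width: 0.685
```

Run:
```python
from h import *
w=cam('wrist');pickle.dump(w,open('w5.pkl','wb'));save(w,'w5',s=1.5)
go((.578,.3565,.107),-5.4); print(env.get_obs()['grip_width']*87)
```

```text
turn -0.05 shift [ 1.33  0.07 -0.12] yaw0 -5.7 [0.5849 0.3514 0.1868] t 7.8
60.12775948291423
```

View pics/w5.png

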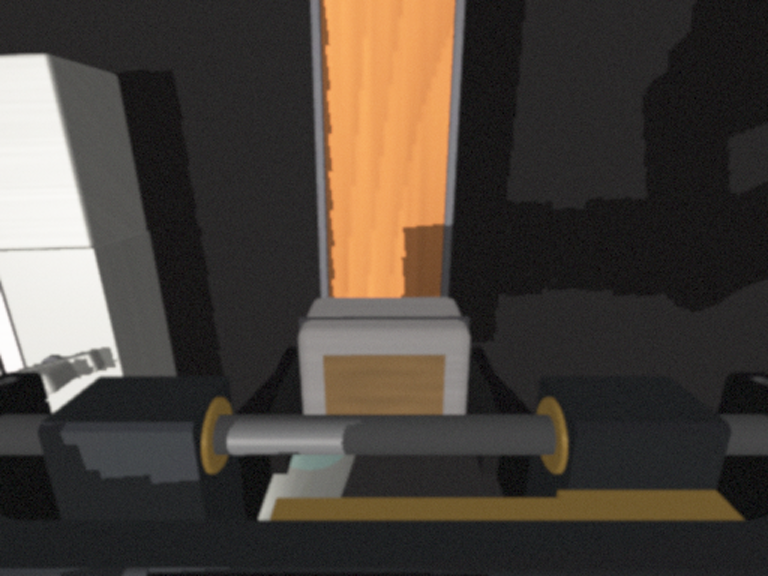

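The shelf edges are clear, left (311,0)-(323,298) and right (465,0)-(448,298), with the tin square in the jaws.

Run:
```python
from h import *
w=pickle.load(open('w5.pkl','rb'))
P=[onz(w,u/1.5,v/1.5,.096) for u,v in [(311,5),(323,296),(465,5),(448,296)]]
a=(P[0]+P[2])/2;b=(P[1]+P[3])/2;print([p.round(4) for p in P],a,b,np.degrees(np.arctan2(*(b-a)[1::-1])))
for x in(.44,.51,.578): print(x,a[1]+(b-a)[1]/(b-a)[0]*(x-a[0]))
```

```text
[array([0.4257, 0.3321, 0.096 ]), array([0.577 , 0.3168, 0.096 ]), array([0.4333, 0.4083, 0.096 ]), array([0.5843, 0.3916, 0.096 ])] [0.42951454 0.37021343 0.096     ] [0.58065572 0.35422954 0.096     ] -6.036860335189878
0.44 0.36910454656035
0.51 0.36170171613230057
0.578 0.35451039514505256
```

Emit:
arm_command(increments=[[[0.5, 0.05, -0.12], 0, 0.5], [[0.4, 0, 0], 0, 0.5], [[0.25, 0, 0], 0, 0.5], [[0.15, 0, 0], 0, 0.5], [[0, 0, 0], 0, 0.5]])

```text
clock: 8.4
position: [0.5777, 0.3555, 0.1085]
tcp_rot: [0.035, 0.706, -0.035, 0.706]
contact_force: [0.1, 0.0, -2.1]
grip_width: 0.692
```

Run:
```python
from h import *
go((.578,.355,.107),-5.7); o=env.get_obs();print(o['grip_width']*87,o['contact_force'])
```

```text
turn 0.01 shift [ 0.02 -0.01  0.01] yaw0 -5.7 [0.5777 0.3555 0.1085] t 8.4
60.1685023295471 [ 0.10015887  0.03799127 -2.08626137]
```

Emit:
arm_command(increments=[[[0.03, 0, 0], 0, 0.5], [[0, 0, 0], 0, 0.8], [[0, 0, 0], 0, 0.8], [[0, 0, 0], 0, 0.8], [[-0.4, 0, 0], 0, 0.8], [[-0.7, 0, 0], 0, 0.8], [[-0.6, 0, 0], 0, 0.82], [[0, -0.9, 0], 0, 0.82], [[0, -0.9, 0], 0, 0.82], [[0, -0.9, 0], 0, 0.82], [[0, -0.9, 0], 0, 0.82], [[0, -0.9, 0.3], 0, 0.82], [[0, -0.9, 0.3], 0, 0.82], [[0, -0.9, 0.3], 0, 0.82], [[0, -0.5, 0.3], 0, 0.82], [[0, 0, 0], 0, 0.82]])

```text
clock: 10.4
position: [0.6104, -0.0601, 0.209]
tcp_rot: [0.036, 0.705, -0.036, 0.707]
contact_force: [0.6, 0.3, 1.1]
grip_width: 0.812
```

Run:
```python
from h import *
w=cam('wrist'); tans(w)
go((.650,-.068,.084),-3.7); print(env.get_obs()['grip_width']*87)
```

```text
label px 395.2020202020202 295.04545454545456 c mm [0.7309 0.0748 0.11  ] size [47.2  4.8] ang 3.6
label px 250.93129361245303 236.83592771515475 c mm [ 0.6492 -0.0679  0.11  ] size [41.5 25.2] ang 86.4
label px 253.82329477463102 151.02167264991357 c mm [ 0.5662 -0.0564  0.11  ] size [41.6 25.3] ang 81.3
turn -0.34 shift [ 2.08 -0.12  0.69] yaw0 -5.8 [ 0.6092 -0.0582  0.2088] t 10.4
71.1968649252059
```

Emit:
arm_command(increments=[[[0.1, -0.12, 0.69], -0.34, 0.82], [[0.7, 0, 0], 0, 0.82], [[0.7, 0, 0], 0, 0.82], [[0.4, 0, 0], 0, 0.82], [[0.17, 0, 0], 0, 0.82], [[0, 0, 0], 0, 0.82], [[0, 0, 0], 0, 0.5], [[0, 0, 0], 0, 0.5], [[0, 0, 0], 0, 0.5]])

```text
clock: 11.58
position: [0.6505, -0.0687, 0.0861]
tcp_rot: [0.022, 0.706, -0.022, 0.708]
contact_force: [1.1, 0.9, 3.8]
grip_width: 0.689
```

Run:
```python
from h import *
go((.508,.362,.20),-5.7);o=env.get_obs();print(o['grip_width']*87,o['contact_force'])
```

```text
turn 0.35 shift [-1.91  6.9  -3.07] yaw0 -3.6 [ 0.6505 -0.0687  0.0861] t 11.6
59.937126495959895 [1.05364647 0.90050779 3.78660162]
```

Emit:
arm_command(increments=[[[-0.5, 0, 0], 0, 0.5], [[-0.7, 0, 0], 0, 0.5], [[-0.7, 0, 0], 0.35, 0.5], [[0, 0.3, -0.7], 0, 0.5], [[0, 0.5, -0.7], 0, 0.5], [[0, 0.8, -0.5], 0, 0.5], [[0, 0.9, -0.5], 0, 0.5], [[0, 0.9, -0.4], 0, 0.5], [[0, 0.9, -0.3], 0, 0.5], [[0, 0.9, 0], 0, 0.5], [[0, 0.9, 0], 0, 0.5], [[0, 0.7, 0], 0, 0.5], [[0, 0, 0], 0, 0.5], [[0, 0, 0], 0, 0.5]])

```text
clock: 13.32
position: [0.504, 0.3553, 0.1978]
tcp_rot: [0.034, 0.707, -0.036, 0.706]
contact_force: [0.5, -0.8, -3.4]
grip_width: 0.685
```

Run:
```python
from h import *
go((.5025,.363,.1065),-5.7);o=env.get_obs();print(o['grip_width']*87,o['contact_force'])
```

```text
turn 0.01 shift [ 1.52  0.13 -0.04] yaw0 -5.7 [0.504  0.3553 0.1978] t 13.3
59.60089788034089 [ 0.51007037 -0.83972088 -3.39594766]
```

Lower, release, lift, and return to the last tin.

Emit:
arm_command(increments=[[[0.5, 0.13, -0.04], 0, 0.5], [[0.5, 0, 0], 0, 0.5], [[0.3, 0, 0], 0, 0.5], [[0.2, 0, 0], 0, 0.5], [[0.04, 0, 0], 0, 0.5], [[0, 0, 0], 0, 0.8], [[0, 0, 0], 0, 0.8], [[0, 0, 0], 0, 0.8], [[-0.4, 0, 0], 0, 0.8], [[-0.7, 0, 0], 0, 0.8], [[-0.6, 0, 0], 0, 0.82]])

```text
clock: 14.7
position: [0.5035, 0.3643, 0.2098]
tcp_rot: [0.035, 0.706, -0.035, 0.707]
contact_force: [-0.8, 0.3, 0.8]
grip_width: 0.818
```

Emit:
arm_command(increments=[[[0, -0.9, 0], 0, 0.82], [[0, -0.9, 0], 0, 0.82], [[0, -0.9, 0], 0, 0.82], [[0, -0.9, 0], 0, 0.82], [[0, -0.9, 0], 0, 0.82], [[0, -0.9, 0], 0, 0.82], [[0, -0.9, 0], 0, 0.82], [[0, -0.6, 0.3], 0.5, 0.82], [[0, 0, 0], 0, 0.82], [[0, 0, 0], 0, 0.82]])

```text
clock: 15.95
position: [0.4798, -0.0493, 0.2082]
tcp_rot: [0.054, 0.705, -0.053, 0.705]
contact_force: [-0.8, -0.3, -0.4]
grip_width: 0.817
```

Run:
```python
from h import *
w=cam('wrist'); tans(w)
go((.561,-.0566,.084),-8.9); print(env.get_obs()['grip_width']*87)
```

```text
label px 116.93602693602693 294.3838383838384 c mm [ 0.5613 -0.2069  0.11  ] size [ 7.2 52.1] ang 71.1
label px 394.56281407035175 294.53098827470683 c mm [0.6051 0.0785 0.11  ] size [53.2  6.7] ang 0.4
label px 260.7103594080338 272.9929527836504 c mm [ 0.5587 -0.0553  0.11  ] size [40.7  7. ] ang 81.3
label px 79.27872998033155 51.63931816053198 c mm [ 0.3352 -0.1698  0.11  ] size [29.9 41.8] ang 39.5
turn 0.04 shift [2.07 0.08 1.36] yaw0 -8.6 [ 0.4796 -0.0488  0.2082] t 16.0
71.29053793926897
```

Emit:
arm_command(increments=[[[0, 0.08, 0.7], 0, 0.82], [[0.1, 0, 0.66], 0, 0.82], [[0.7, 0, 0], 0, 0.82], [[0.7, 0, 0], 0, 0.82], [[0.4, 0, 0], 0, 0.82], [[0.17, 0, 0], 0, 0.82], [[0, 0, 0], 0, 0.82], [[0, 0, 0], 0, 0.5], [[0, 0, 0], 0, 0.5], [[0, 0, 0], 0, 0.5]])

```text
clock: 17.25
position: [0.5624, -0.0574, 0.0852]
tcp_rot: [0.053, 0.704, -0.054, 0.706]
contact_force: [-1.4, 1.5, 5.0]
grip_width: 0.684
```

Run:
```python
from h import *
go((.427,.3705,.20),-5.7);o=env.get_obs();print(o['grip_width']*87,o['contact_force'])
```

```text
turn -0.50 shift [-1.92  6.87 -2.95] yaw0 -8.7 [ 0.5624 -0.0574  0.0852] t 17.2
59.47473200380139 [-1.37020668  1.53761495  4.95330234]
```

Emit:
arm_command(increments=[[[-0.5, 0, 0], 0, 0.5], [[-0.7, 0, 0], 0, 0.5], [[-0.7, 0, 0], -0.5, 0.5], [[0, 0.5, -0.5], 0, 0.5], [[0, 0.8, -0.5], 0, 0.5], [[0, 0.8, -0.5], 0, 0.5], [[0, 0.9, -0.4], 0, 0.5], [[0, 0.9, -0.4], 0, 0.5], [[0, 0.9, -0.4], 0, 0.5], [[0, 0.9, -0.2], 0, 0.5], [[0, 0.9, 0], 0, 0.5], [[0, 0.3, 0], 0, 0.5], [[0, 0, 0], 0, 0.5], [[0, 0, 0], 0, 0.5]])

```text
clock: 19.0
position: [0.4289, 0.3702, 0.1975]
tcp_rot: [0.035, 0.707, -0.036, 0.706]
contact_force: [0.0, -0.3, -2.5]
grip_width: 0.689
```

Run:
```python
from h import *
go((.427,.3705,.1055),-5.7);o=env.get_obs();print(o['grip_width']*87,o['contact_force'])
```

```text
turn -0.01 shift [ 1.53  0.   -0.03] yaw0 -5.7 [0.4289 0.3702 0.1975] t 19.0
59.9652114541861 [ 0.04430729 -0.29205649 -2.49354573]
```

Emit:
arm_command(increments=[[[0.5, 0, -0.03], 0, 0.5], [[0.5, 0, 0], 0, 0.5], [[0.3, 0, 0], 0, 0.5], [[0.2, 0, 0], 0, 0.5], [[0.05, 0, 0], 0, 0.5], [[0, 0, 0], 0, 0.8], [[0, 0, 0], 0, 0.8], [[0, 0, 0], 0, 0.8], [[-0.4, 0, 0], 0, 0.8], [[-0.7, 0, 0], 0, 0.8], [[-0.6, 0, 0], 0, 0.82], [[-0.6, -0.9, 0], 0, 0.82], [[-0.6, -0.9, 0], 0, 0.82], [[0, -0.9, 0], 0, 0.82], [[0, -0.9, 0], 0, 0.82], [[0, 0, 0], 0, 0.82]])

```text
clock: 21.0
position: [0.4062, 0.1586, 0.2767]
tcp_rot: [0.037, 0.706, -0.037, 0.706]
contact_force: [-0.9, 1.0, 0.2]
grip_width: 0.822
```

Run:
```python
from h import *
w=cam('wrist');s=cam('scene')
a=cv2.resize(w['img'][:260],(512,260)); b=cv2.resize(s['img'][90:270,180:430],None,fx=2.048,fy=1.9)
cv2.imwrite('pics/c6.png',np.vstack([a,b])[:,:,::-1]); pickle.dump(w,open('w6.pkl','wb'))
tans(w,.13)
go((.472,.007,.18),-41)
```

```text
label px 366.53636435580876 337.8707264957265 c mm [0.6263 0.2813 0.13  ] size [403.   27.3] ang 84.1
label px 393.3571978444957 292.22632794457274 c mm [0.5598 0.3134 0.13  ] size [69.5 13.4] ang 4.0
label px 118.56782106782106 291.75685425685424 c mm [ 0.5241 -0.0225  0.13  ] size [14.5 70.5] ang 72.1
label px 440.7660020986359 244.00909408884223 c mm [0.4993 0.3658 0.13  ] size [41.2 18. ] ang 84.0
label px 389.7149270482604 219.68237934904602 c mm [0.4625 0.3058 0.13  ] size [ 4.3 73.1] ang 83.7
label px 451.7087357802103 187.4676969306718 c mm [0.4314 0.3719 0.13  ] size [41.4 23.8] ang 84.0
label px 426.4849159248269 179.2499175733597 c mm [0.4191 0.3438 0.13  ] size [ 59.4 127.6] ang 84.4
turn 5.87 shift [ 1.61 -1.23  2.5 ] yaw0 -5.8 [0.407  0.1611 0.2767] t 21.1
```

View pics/c6.png

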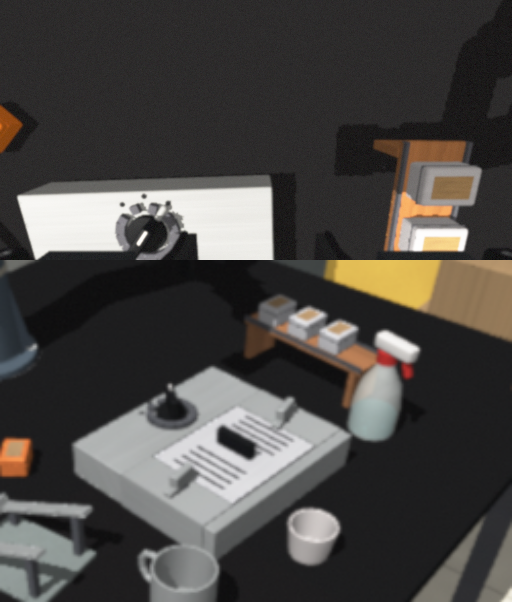

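Scene: three tins are on the shelf and the panel is clear. Next is the selector.

Emit:
arm_command(increments=[[[0.2, 0, 0], 1, 0.6], [[0.2, 0, 0], 1, 0.6], [[0.2, 0, 0], 1, 0.6], [[0.2, 0, 0], 1, 0.6], [[0.2, 0, 0], 1, 0.6], [[0.2, 0, 0], 0.9, 0.6], [[0, -0.4, 0.8], 0, 0.6], [[0.2, -0.4, 0.8], 0, 0.6], [[0.2, -0.4, 0.8], 0, 0.6], [[0, 0, 0], 0, 0.6], [[0, 0, 0], 0, 0.6]])

```text
clock: 22.48
position: [0.4678, 0.0135, 0.1799]
tcp_rot: [0.248, 0.663, -0.248, 0.662]
contact_force: [-0.0, -0.3, 0.7]
grip_width: 0.603
```

Run:
```python
from h import *
w=cam('wrist');save(w,'w7',s=1.5); pickle.dump(w,open('w7.pkl','wb'))
print(proj(w,(.4722,.0068,.119))*1.5, proj(w,(.4722,.0068,.08))*1.5)
go((.472,.007,.085),-41)
```

```text
[379.68780353 333.78279555] [380.27950044 309.93850861]
turn 0.00 shift [ 1.59 -0.04  0.13] yaw0 -41.0 [0.4675 0.0139 0.1801] t 22.5
```

View pics/w7.png

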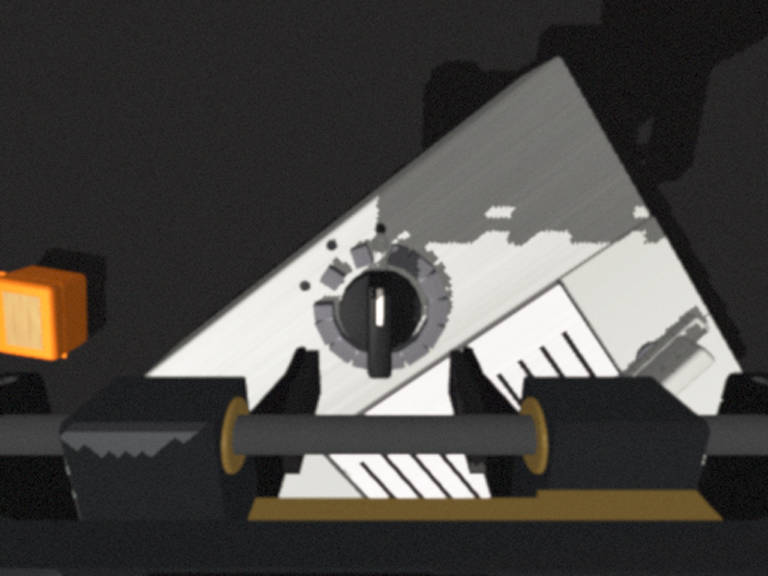

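The bar is aligned with the jaw centre at column 379 and its middle is near row 331, against a predicted 334. The fit is good.

Emit:
arm_command(increments=[[[0.5, -0.03, 0.1], 0, 0.5], [[0.5, 0, 0], 0, 0.5], [[0.35, 0, 0], 0, 0.5], [[0.2, 0, 0], 0, 0.5], [[0.04, 0, 0], 0, 0.5], [[0, 0, 0], 0, 0.1], [[0, 0, 0], 0, 0.1], [[0, 0, 0], 0, 0.1], [[0, 0, 0], 0, 0.1], [[0, 0, 0], 0, 0.1]], force=40)

```text
clock: 23.78
position: [0.4715, 0.0068, 0.0852]
tcp_rot: [0.248, 0.662, -0.248, 0.662]
contact_force: [0.0, -0.3, 3.3]
grip_width: 0.157
```

Run:
```python
from h import *
go((.4722,.0068,.099),-41); o=env.get_obs();print(o['grip_width']*87,o['contact_force'])
```

```text
turn -0.02 shift [-0.23  0.01  0.01] yaw0 -41.1 [0.4715 0.0068 0.0852] t 23.8
13.691704880041552 [ 0.03825341 -0.30324755  3.29368042]
```

Emit:
arm_command(increments=[[[-0.1, 0, 0], 0, 0.1], [[-0.12, 0, 0], 0, 0.1], [[0, 0, 0], 0, 0.1], [[0, 0, 0], 0, 0.1]])

```text
clock: 24.28
position: [0.4714, 0.0069, 0.098]
tcp_rot: [0.248, 0.662, -0.248, 0.662]
contact_force: [1.8, -1.0, -7.3]
grip_width: 0.157
```

Emit:
arm_command(increments=[[[0, 0, 0], -0.8, 0.1], [[0, 0, 0], -0.8, 0.1], [[0, 0, 0], -0.8, 0.1], [[0, 0, 0], -0.8, 0.1], [[0, 0, 0], -0.8, 0.1], [[0, 0, 0], -0.8, 0.1], [[0, 0, 0], -0.8, 0.1], [[0, 0, 0], -0.6, 0.1], [[0, 0, 0], 0, 0.1], [[0, 0, 0], 0, 0.1]])

```text
clock: 25.52
position: [0.4709, 0.0057, 0.0978]
tcp_rot: [0.023, 0.707, -0.024, 0.706]
contact_force: [1.2, -6.1, -7.8]
grip_width: 0.16
```

Run:
```python
from h import *
go((.4717,.0068,.098),33.4); o=env.get_obs();print(o['grip_width']*87,o['contact_force'],o['wrist_torque'])
```

```text
turn -6.20 shift [-0.    0.01  0.02] yaw0 -3.8 [0.4709 0.0057 0.0978] t 25.5
13.93786943736157 [ 1.15950659 -6.05875365 -7.80043712] [-0.91245588 -0.17322959 -0.04744427]
```

Emit:
arm_command(increments=[[[0, 0.015, 0.01], -0.8, 0.1], [[0, 0, 0], -0.8, 0.1], [[0, 0, 0], -0.8, 0.1], [[0, 0, 0], -0.8, 0.1], [[0, 0, 0], -0.8, 0.1], [[0, 0, 0], -0.8, 0.1], [[0, 0, 0], -0.8, 0.1], [[0, 0, 0], -0.6, 0.1], [[0, 0, 0], 0, 0.1], [[0, 0, 0], 0, 0.1]])

```text
clock: 26.78
position: [0.4713, 0.0046, 0.0978]
tcp_rot: [-0.205, 0.678, 0.202, 0.676]
contact_force: [-0.5, -13.3, -7.9]
grip_width: 0.158
```

Run:
```python
from h import *
go((.4717,.0068,.085),33.4); o=env.get_obs();print(o['grip_width']*87,o['contact_force'],o['wrist_torque'])
w=cam('wrist');save(w,'w8'); print(proj(w,(.4717,.0068,.08)))
```

```text
turn 0.02 shift [0.21 0.03 0.03] yaw0 33.5 [0.4713 0.0046 0.0978] t 26.8
13.720231413542221 [ -0.4666593  -13.25805524  -7.86491252] [-2.37864042  0.20024942 -0.02195013]
[255.75974513 236.76288985]
```

Emit:
arm_command(increments=[[[0, -0.04, -0.03], 0, 0.1], [[0, 0, 0], 0, 0.1], [[0.1, 0, 0], 0, 0.1], [[0.1, 0, 0], 0, 0.1], [[0.03, 0, 0], 0, 0.1], [[0, 0, 0], 0, 0.1]])

```text
clock: 27.58
position: [0.4713, 0.0044, 0.0852]
tcp_rot: [-0.204, 0.678, 0.203, 0.677]
contact_force: [-2.7, -4.9, 5.8]
grip_width: 0.156
```

Run:
```python
from h import *
o=env.get_obs();print(o['position'],o['grip_width']*87,o['contact_force'],o['wrist_torque'])
```

```text
[0.47133949 0.00435043 0.08521749] 13.54678802652173 [-2.69956155 -4.89827113  5.80192156] [-0.96629418  0.46937148  0.01211971]
```

Emit:
arm_command(increments=[[[0, 0, 0], 0, 0.45], [[0, 0, 0], 0, 0.5], [[0, 0, 0], 0, 0.5], [[-0.4, 0, 0], 0, 0.6], [[-0.7, 0, 0], 0, 0.6], [[-0.6, 0, 0], 0, 0.6], [[0, 0, -0.4], 0, 0.6], [[0, 0, 0], 0, 0.6]])

```text
clock: 28.58
position: [0.4503, -0.0082, 0.1865]
tcp_rot: [-0.202, 0.678, 0.203, 0.677]
contact_force: [-0.2, -0.1, -0.6]
grip_width: 0.602
```

Run:
```python
from h import *
w=cam('wrist');save(w,'w9',s=1.5); pickle.dump(w,open('w9.pkl','wb'))
go((.472,.005,.18),-4)
```

```text
turn 6.21 shift [0.1  0.24 0.33] yaw0 33.3 [ 0.4512 -0.0082  0.1863] t 28.6
```

View pics/w9.png

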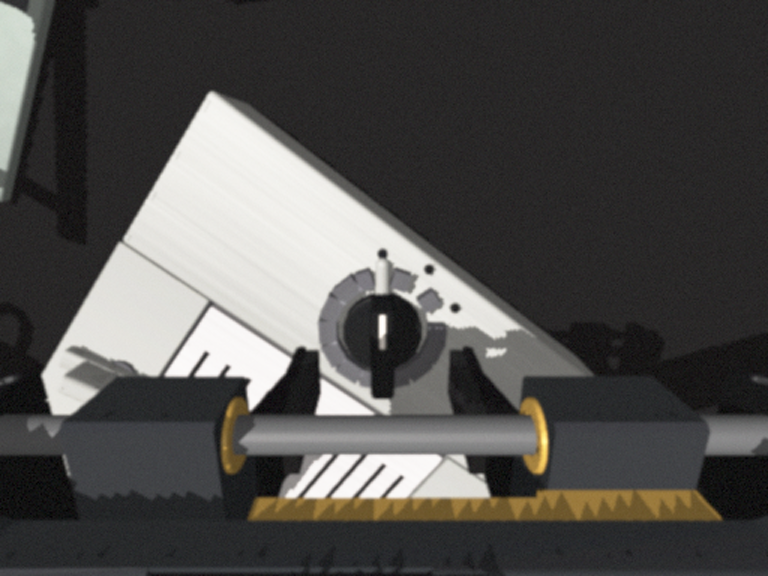

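Knob is at the last (left-most) dot at (382,254), with the pin in that notch. A numeric height check follows.

Run:
```python
from h import *
w=pickle.load(open('w9.pkl','rb')); w0=pickle.load(open('w7.pkl','rb'))
for n,d,ang in(('now',w,213.4),('start',w0,138.9)):
  for a in((.4722,.0068),(.4713,.0045)):
    for z in(.119,.127):
      v=np.radians(ang);p=(a[0]-.028*np.cos(v),a[1]-.028*np.sin(v),z);c=proj(d,(*a,.08))*1.5
      print(n,a,z,'bar far end',(proj(d,p)*1.5).round(1),'collar centre',c.round(1))
```

```text
now (0.4722, 0.0068) 0.119 bar far end [381.8 400.4] collar centre [381.8 331.4]
now (0.4722, 0.0068) 0.127 bar far end [381.8 407.8] collar centre [381.8 331.4]
now (0.4713, 0.0045) 0.119 bar far end [379.4 397.4] collar centre [379.7 328.6]
now (0.4713, 0.0045) 0.127 bar far end [379.3 404.7] collar centre [379.7 328.6]
start (0.4722, 0.0068) 0.119 bar far end [379.8 379.6] collar centre [380.3 309.9]
start (0.4722, 0.0068) 0.127 bar far end [379.6 386.7] collar centre [380.3 309.9]
start (0.4713, 0.0045) 0.119 bar far end [375.7 380.9] collar centre [376.6 311.2]
start (0.4713, 0.0045) 0.127 bar far end [375.4 388. ] collar centre [376.6 311.2]
```

Run:
```python
from h import *
go((.6184,.1211,.19),-94)
w=pickle.load(open('w3.pkl','rb'))
for p in((.6184,.1211,.104),(.6016,-.1263,.104)): print((proj(w,p)*1.5).round(1))
```

```text
turn 21.21 shift [-0.06  2.63 -2.34] yaw0 33.3 [ 0.4512 -0.0082  0.1863] t 28.6
[486. 295.]
[291.7 294.4]
```

Emit:
arm_command(increments=[[[-0.2, 0, 0], 1, 0.5], [[0, 0, 0], 1, 0.5], [[0, 0, 0], 1, 0.5], [[0, 0, 0], 1, 0.5], [[0, 0, 0], 1, 0.5], [[0, 0, 0], 1, 0.5], [[0, 0, 0], 1, 0.5], [[0, 0, 0], 1, 0.5], [[0, 0, 0], 1, 0.5], [[0, 0, 0], 1, 0.5], [[0, 0, 0], 1, 0.5], [[0, 0, 0], 1, 0.5], [[0, 0, 0], 1, 0.5], [[0, 0, 0], 1, 0.5], [[0, 0, 0], 1, 0.5], [[0, 0, 0], 1, 0.5], [[0, 0, 0], 1, 0.5], [[0, 0, 0], 1, 0.5], [[0, 0, 0], 1, 0.5], [[0, 0, 0], 1, 0.5]])

```text
clock: 31.12
position: [0.4521, -0.0079, 0.1976]
tcp_rot: [0.486, 0.514, -0.486, 0.513]
contact_force: [0.1, 0.0, 0.6]
grip_width: 0.505
```

Run:
```python
from h import *
go((.6184,.1211,.19),-94)
```

```text
turn 1.19 shift [ 0.13  2.61 -2.34] yaw0 -86.9 [ 0.4521 -0.0079  0.1976] t 31.1
```

Emit:
arm_command(increments=[[[0, 0, 0], 1, 0.5], [[0, 0.7, -0.6], 0.19, 0.5], [[0, 0.7, -0.6], 0, 0.5], [[0, 0.7, -0.6], 0, 0.5], [[0, 0.5, -0.54], 0, 0.5], [[0.13, 0, 0], 0, 0.5], [[0, 0, 0], 0, 0.5]])

```text
clock: 32.0
position: [0.6144, 0.1225, 0.1884]
tcp_rot: [-0.515, -0.484, 0.518, -0.482]
contact_force: [-0.4, -0.1, 0.1]
grip_width: 0.498
```

Run:
```python
from h import *
w=cam('wrist');save(w,'w10',s=1.5); pickle.dump(w,open('w10.pkl','wb'))
for p in((.6184,.1211,.104),(.6016,-.1263,.104)): print((proj(w,p)*1.5).round(1))
go((.6184,.1211,.079),-94)
```

```text
[393.8 306.8]
[391.  613.5]
turn 0.03 shift [1.83 0.07 0.01] yaw0 -93.8 [0.6145 0.122  0.1891] t 32.0
```

View pics/w10.png

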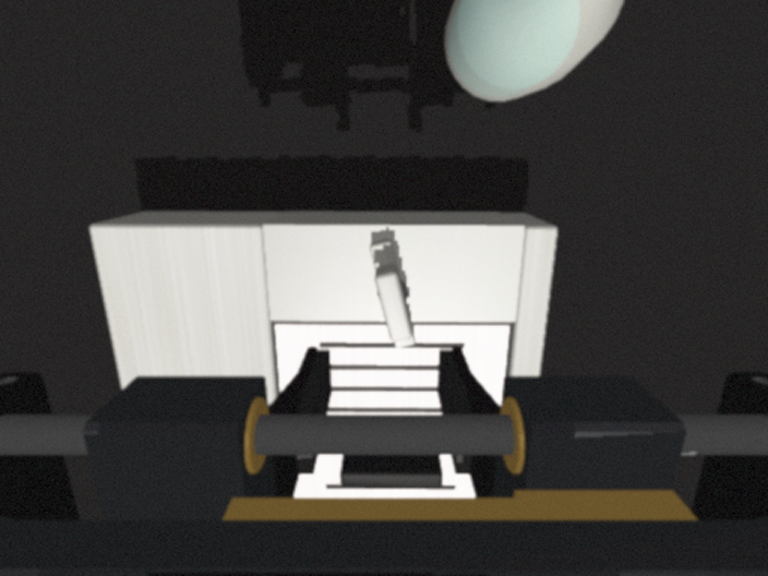

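The left button's rib top runs (386,275)-(404,345), centre (395,310), against a predicted (394,307). It starts slightly turned.

Run:
```python
from h import *
w=pickle.load(open('w10.pkl','rb'))
a=onz(w,386/1.5,275/1.5,.104);b=onz(w,404/1.5,345/1.5,.104)
print(a,b,(a+b)/2,np.linalg.norm(b-a),np.degrees(np.arctan2(b[1]-a[1],b[0]-a[0])))
for yw in(-80,-82): go((.619,.1205,.079),yw)
```

```text
[0.61506516 0.14085633 0.104     ] [0.62315994 0.0960863  0.104     ] [0.61911255 0.11847131 0.104     ] 0.04549594190440488 -79.75118829698646
turn -2.31 shift [1.83 0.08 0.04] yaw0 -93.8 [0.6145 0.122  0.1891] t 32.0
turn -1.97 shift [1.83 0.08 0.03] yaw0 -93.8 [0.6145 0.122  0.1891] t 32.0
```

Emit:
arm_command(increments=[[[0, 0, 0], -1, 0.5], [[0, 0, 0], -1, 0.5], [[0, 0.08, 0.05], -0.3, 0.5], [[0.6, 0, 0], 0, 0.5], [[0.6, 0, 0], 0, 0.5], [[0.4, 0, 0], 0, 0.5], [[0.2, 0, 0], 0, 0.5], [[0.03, 0, 0], 0, 0.5], [[0, 0, 0], 0, 0.1], [[0, 0, 0], 0, 0.1], [[0, 0, 0], 0, 0.1], [[0, 0, 0], 0, 0.1]], force=20)

```text
clock: 33.55
position: [0.6194, 0.1196, 0.0811]
tcp_rot: [0.453, 0.543, -0.456, 0.541]
contact_force: [-4.3, -1.0, 4.0]
grip_width: 0.162
```

Run:
```python
from h import *
go((.6187,.1195,.079),-4); o=env.get_obs();print(o['grip_width']*87,o['contact_force'],o['wrist_torque'])
```

```text
turn -12.67 shift [ 0.03 -0.   -0.01] yaw0 -80.0 [0.6194 0.1196 0.0811] t 33.5
14.087079146849875 [-4.2562546  -1.01491891  3.96598075] [-0.24760215  0.86779783 -0.10162634]
```

Emit:
arm_command(increments=[[[0, 0, 0], -0.8, 0.1], [[0, 0, 0], -0.8, 0.1], [[0, 0, 0], -0.8, 0.1], [[0, 0, 0], -0.8, 0.1], [[0, 0, 0], -0.8, 0.1], [[0, 0, 0], -0.8, 0.1], [[0, 0, 0], -0.8, 0.1], [[0, 0, 0], -0.8, 0.1], [[0, 0, 0], -0.8, 0.1], [[0, 0, 0], -0.8, 0.1], [[0, 0, 0], -0.8, 0.1], [[0, 0, 0], -0.8, 0.1], [[0, 0, 0], -0.8, 0.1], [[0, 0, 0], -0.8, 0.1], [[0, 0, 0], -0.8, 0.1], [[0, 0, 0], -0.7, 0.1], [[0, 0, 0], 0, 0.1], [[0, 0, 0], 0, 0.1]])

```text
clock: 35.8
position: [0.6193, 0.1196, 0.081]
tcp_rot: [0.023, 0.708, -0.024, 0.705]
contact_force: [-5.6, -1.1, 6.1]
grip_width: 0.156
```

Run:
```python
from h import *
go((.602,-.1275,.19),-80); o=env.get_obs();print(o['grip_width']*87,o['contact_force'],o['wrist_torque'])
```

```text
turn 12.69 shift [-1.83 -1.    4.  ] yaw0 -3.8 [0.6193 0.1196 0.081 ] t 35.8
13.584509860651284 [-5.57119607 -1.06628581  6.14793351] [-0.29591764  0.80156737  0.04845256]
```

Emit:
arm_command(increments=[[[0, 0, 0], 0, 0.4], [[0, 0, 0], 0, 0.5], [[0, 0, 0], 0, 0.5], [[-0.5, 0, 0], 0, 0.5], [[-0.8, 0, 0], 0, 0.5], [[-0.8, -0.4, -0.2], 0, 0.5], [[0, -0.9, -0.2], 0, 0.5], [[0, -0.9, -0.2], 0, 0.5], [[0, -0.8, -0.2], 0, 0.5], [[0, 0, 0], 0, 0.5], [[0, 0, 0], 0, 0.5]])

```text
clock: 37.17
position: [0.5615, -0.0563, 0.2067]
tcp_rot: [0.024, 0.707, -0.024, 0.707]
contact_force: [0.2, 0.8, 0.6]
grip_width: 0.499
```

Run:
```python
from h import *
w=cam('wrist');save(w,'w11',s=1.5); pickle.dump(w,open('w11.pkl','wb'))
for p in((.6187,.1195,.104),(.602,-.1275,.104)): print((proj(w,p)*1.5).round(1))
go((.602,-.1275,.19),-80)
```

```text
[652.7 360.8]
[278.9 361. ]
turn 12.70 shift [0.28 0.46 1.29] yaw0 -3.8 [ 0.5616 -0.0557  0.2067] t 37.2
```

View pics/w11.png

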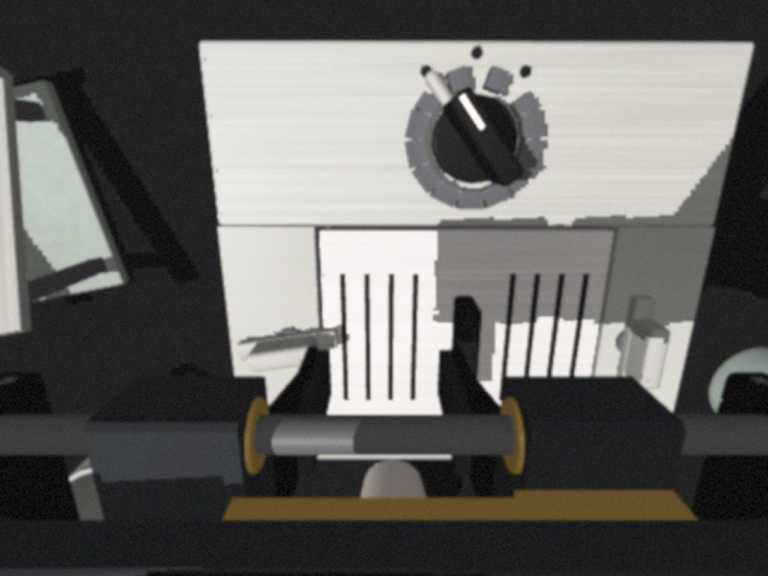

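Button A is now parallel to the edge and the selector at the last notch. Button B's rib is centred near (281,352) and tilted about 11°.

Emit:
arm_command(increments=[[[0, 0, 0], 1, 0.55], [[0, 0, 0], 1, 0.55], [[0, 0, 0], 1, 0.55], [[0, 0, 0], 1, 0.55], [[0, 0, 0], 1, 0.55], [[0, 0, 0], 1, 0.55], [[0, 0, 0], 1, 0.55], [[0, 0, 0], 1, 0.55], [[0, 0, 0], 1, 0.55], [[0, 0, 0], 1, 0.55], [[0, 0, 0], 1, 0.55], [[0, 0, 0], 1, 0.55], [[0, 0, 0], 1, 0.55], [[0, 0.4, 0.6], 0, 0.55], [[0.2, 0, 0.6], 0, 0.55], [[0, 0, 0], 0, 0.55]])

```text
clock: 39.22
position: [0.596, -0.1248, 0.1936]
tcp_rot: [0.463, 0.535, -0.463, 0.534]
contact_force: [0.0, 0.6, 0.0]
grip_width: 0.549
```

Run:
```python
from h import *
w=cam('wrist');save(w,'w12',s=1.5); pickle.dump(w,open('w12.pkl','wb'))
print((proj(w,(.602,-.127,.104))*1.5).round(1))
go((.600,-.127,.081),-82)
```

```text
[395.1 307.5]
turn 0.03 shift [1.88 0.07 0.07] yaw0 -81.8 [ 0.5954 -0.1235  0.1939] t 39.3
```

View pics/w12.png

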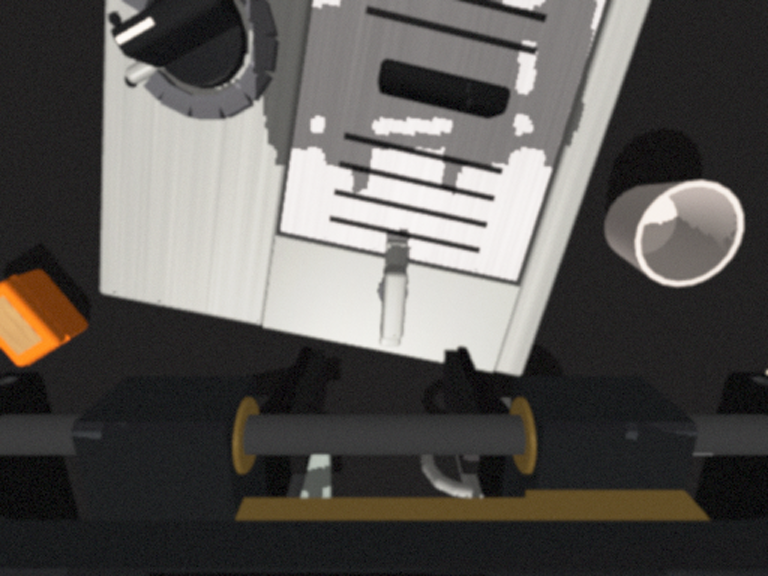

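Rib centre (393,308) matches the prediction (395,307.5), aligned with the tool. Descend, grip and turn 78°.

Emit:
arm_command(increments=[[[0.6, 0.09, 0.07], 0, 0.5], [[0.6, 0, 0], 0, 0.5], [[0.4, 0, 0], 0, 0.5], [[0.25, 0, 0], 0, 0.5], [[0.04, 0, 0], 0, 0.5], [[0, 0, 0], 0, 0.1], [[0, 0, 0], 0, 0.1], [[0, 0, 0], 0, 0.1], [[0, 0, 0], 0, 0.1]])

```text
clock: 40.4
position: [0.6022, -0.1279, 0.082]
tcp_rot: [0.464, 0.533, -0.463, 0.535]
contact_force: [1.4, 1.8, 1.5]
grip_width: 0.162
```

Emit:
arm_command(increments=[[[0, 0, 0], -0.8, 0.1], [[0, 0, 0], -0.8, 0.1], [[0, 0, 0], -0.8, 0.1], [[0, 0, 0], -0.8, 0.1], [[0, 0, 0], -0.8, 0.1], [[0, 0, 0], -0.8, 0.1], [[0, 0, 0], -0.8, 0.1], [[0, 0, 0], -0.8, 0.1], [[0, 0, 0], -0.8, 0.1], [[0, 0, 0], -0.8, 0.1], [[0, 0, 0], -0.8, 0.1], [[0, 0, 0], -0.8, 0.1], [[0, 0, 0], -0.8, 0.1], [[0, 0, 0], -0.8, 0.1], [[0, 0, 0], -0.8, 0.1], [[0, 0, 0], -0.8, 0.1], [[0, 0, 0], -0.2, 0.1], [[0, 0, 0], 0, 0.1], [[0, 0, 0], 0, 0.1]])

```text
clock: 42.78
position: [0.6022, -0.1279, 0.082]
tcp_rot: [0.024, 0.706, -0.024, 0.708]
contact_force: [2.1, 1.4, 4.7]
grip_width: 0.159
```

Run:
```python
from h import *
go((.61,-.002,.2),-4); o=env.get_obs();print(o['grip_width']*87,o['contact_force'],o['wrist_torque'])
```

```text
turn 0.02 shift [-1.97  2.1  -0.01] yaw0 -3.9 [ 0.6022 -0.1279  0.082 ] t 42.8
13.850321754984721 [2.08160479 1.38786658 4.70228225] [ 0.33853133 -0.33818518 -0.05049003]
```

Emit:
arm_command(increments=[[[0, 0, 0], 0, 0.4], [[0, 0, 0], 0, 0.5], [[0, 0, 0], 0, 0.5], [[-0.5, 0, 0], 0, 0.5], [[-0.8, 0, 0], 0, 0.5], [[-0.8, 0, -0.3], 0, 0.5], [[-0.8, -0.5, -0.6], -0.5, 0.5], [[-0.8, -0.7, -0.6], -0.5, 0.5], [[0, -0.8, -0.6], -0.5, 0.5], [[0, -0.8, -0.4], 0, 0.5], [[0, -0.4, 0], 0, 0.5], [[0, 0, 0], 0, 0.5], [[0, 0, 0], 0, 0.5]])

```text
clock: 44.4
position: [0.4654, -0.3093, 0.2924]
tcp_rot: [-0.032, 0.707, 0.033, 0.706]
contact_force: [-0.6, 0.4, -1.1]
grip_width: 0.504
```

Run:
```python
from h import *
w=cam('wrist');save(w,'w13',s=1.5); pickle.dump(w,open('w13.pkl','wb'))
go((.45,-.33,.3),5)
```

```text
turn 0.05 shift [-0.13 -0.32 -0.29] yaw0 5.3 [ 0.4654 -0.3091  0.2925] t 44.5
```

View pics/w13.png

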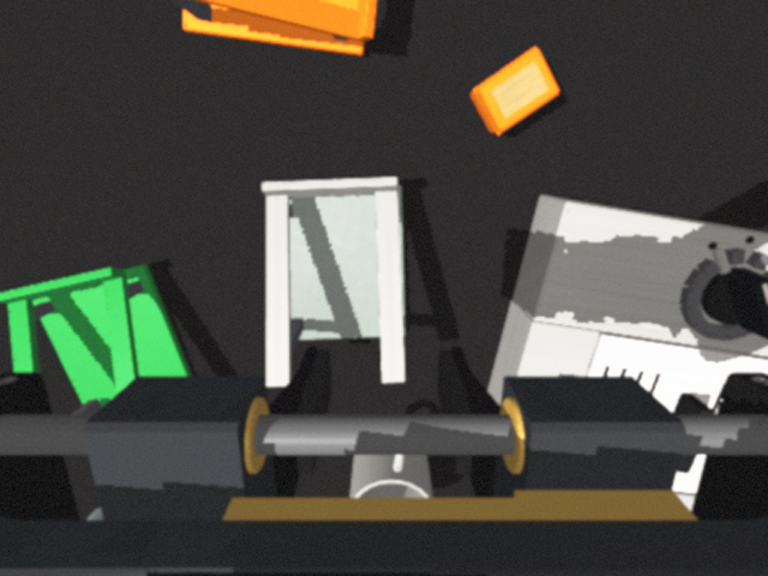

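Rack: lip inner top edge (270,194)-(400,187), rail top ends centred at (278,386) and (393,382).

Run:
```python
from h import *
w=pickle.load(open('w13.pkl','rb')); f=lambda u,v,z:onz(w,u/1.5,v/1.5,z)
a=f(278,386,.1143);b=f(393,382,.1143);l=f(265,193,.0548);r=f(399,187,.0548)
print(a,b,l,r,np.linalg.norm(a-b),np.linalg.norm(l-r))
for p,q in((a,b),(l,r)): print('yaw',np.degrees(np.arctan2(-(q-p)[0],(q-p)[1])))
# rail axis
l2=f(277,200,.045);r2=f(388,200,.045)
print('rail dirs',[np.degrees(np.arctan2((q-p)[1],(q-p)[0])) for p,q in((l2,a),(r2,b))])
m=(a+b)/2;n=(l+r)/2;d=m-n;print(m,n,'span',np.hypot(*d[:2]),'expect .161',np.degrees(np.arctan2(d[1],d[0])))
```

```text
[ 0.57911249 -0.38921243  0.1143    ] [ 0.56627341 -0.2904344   0.1143    ] [ 0.42249674 -0.4170666   0.0548    ] [ 0.40655938 -0.29946131  0.0548    ] 0.09960893876801383 0.11868026169394819
yaw 7.405734279708454
yaw 7.717459298252483
rail dirs [np.float64(7.344961116848906), np.float64(6.7796357506084455)]
[ 0.57269295 -0.33982341  0.1143    ] [ 0.41452806 -0.35826396  0.0548    ] span 0.15923625631813962 expect .161 6.6501264912762
```

Run:
```python
from h import *
go((.6105,-.0035,.2),-4)
```

```text
turn 1.55 shift [1.55 5.25 2.06] yaw0 5.3 [ 0.4654 -0.3091  0.2925] t 44.5
```

Emit:
arm_command(increments=[[[0, 0, 0], 0.8, 0.5], [[0, 0, 0], 0.75, 0.5], [[0, 0.8, 0.3], 0, 0.5], [[0, 0.9, 0.3], 0, 0.5], [[0, 0.9, 0.3], 0, 0.5], [[0, 0.9, 0.3], 0, 0.5], [[0.4, 0.9, 0.4], 0, 0.5], [[0.6, 0.8, 0.4], 0, 0.5], [[0.5, 0, 0], 0, 0.5], [[0, 0, 0], 0, 0.5]])

```text
clock: 45.7
position: [0.6034, -0.008, 0.202]
tcp_rot: [0.025, 0.709, -0.024, 0.704]
contact_force: [-1.1, 0.1, 0.1]
grip_width: 0.504
```

Run:
```python
from h import *
w=cam('wrist');save(w,'w14'); pickle.dump(w,open('w14.pkl','wb'))
g=cv2.cvtColor(w['img'],cv2.COLOR_RGB2GRAY)
c=proj(w,(.6105,-.0035,.104));print('pred',c)
y=int(c[1]);
for r in (y-25,y-15,y,y+10): print(r,g[r,225:290:2])
go((.6105,-.0035,.078),-4)
```

```text
pred [259.82437058 206.48054113]
181 [190  63 146 230 235 235 234 233 232 231 232 230 230 232 181  59  47  43
  40  34  32  28  96 118 119 118 120 119 117 121 198 178 120]
191 [208  71 122 230 235 235 234 232 232 230 231 232 230 230 184  52  47  38
  35  30  31  34  98 121 116 115 115 113 118 119 195 179 117]
206 [225  96 105 225 231 231 229 229 230 229 228 228 227 227 177  58  37  40
  34  35  32  41 102 117 117 113 114 115 118 131 187 167 116]
216 [221 111  84 211 226 228 227 227 226 228 227 227 227 227 174  52  35  28
  31  29  29  39 105 116 116 116 115 116 116 142 212 131 110]
turn 0.00 shift [2.1  0.1  0.09] yaw0 -4.0 [ 0.6048 -0.0092  0.2039] t 45.8
```

The handle is dark from column 254 to 268, centre ~261, against a predicted 260. Descend, grip and lift.

Emit:
arm_command(increments=[[[0.6, 0.11, 0.09], 0, 0.5], [[0.6, 0, 0], 0, 0.5], [[0.5, 0, 0], 0, 0.5], [[0.25, 0, 0], 0, 0.5], [[0.12, 0, 0], 0, 0.5], [[0, 0, 0], 0, 0.5], [[0, 0, 0], 0, 0.1], [[0, 0, 0], 0, 0.1], [[0, 0, 0], 0, 0.1], [[0, 0, 0], 0, 0.1], [[0, 0, 0], 0, 0.1]], force=40)

```text
clock: 47.12
position: [0.6118, -0.0042, 0.0807]
tcp_rot: [0.026, 0.707, -0.025, 0.707]
contact_force: [-0.4, 1.9, 2.3]
grip_width: 0.162
```

Run:
```python
from h import *
go((.6105,-.0035,.078),-4); o=env.get_obs();print(o['grip_width']*87,o['contact_force'])
```

```text
turn -0.02 shift [ 0.05  0.01 -0.02] yaw0 -4.1 [ 0.6118 -0.0042  0.0807] t 47.1
14.0611024902703 [-0.43823042  1.91510014  2.32024534]
```

Emit:
arm_command(increments=[[[-0.15, 0, 0], 0, 0.1], [[-0.2, 0, 0], 0, 0.1], [[-0.3, 0, 0], 0, 0.1], [[-0.5, 0, 0], 0, 0.1], [[-0.6, 0, 0], 0, 0.1], [[-0.6, 0, 0], 0, 0.1], [[0, 0, 0], 0, 0.1], [[0, 0, 0], 0, 0.1]])

```text
clock: 48.12
position: [0.6105, -0.0045, 0.2206]
tcp_rot: [0.026, 0.707, -0.025, 0.706]
contact_force: [0.1, -1.2, -5.4]
grip_width: 0.16
```

Run:
```python
from h import *
c,s=np.cos(.436),np.sin(.436); yw=np.radians(7.3); O=np.array([.496,-.3488])
h=.0394
for off in(0,.012):
  gx=(-.005+off)*c-h*s; gz=.078+(-.005+off)*s+h*c
  p=(*(O+gx*np.array([np.cos(yw),np.sin(yw)])),gz-.0187); print('final TCP',off,np.round(p,4))
go((p[0],p[1],.23),7.3)
o=env.get_obs();print(o['grip_width']*87,o['contact_force'])
save(cam('scene'),'s15')
```

```text
final TCP 0 [ 0.475  -0.3515  0.0929]
final TCP 0.012 [ 0.4858 -0.3501  0.098 ]
turn -1.91 shift [-0.15 -5.45 -2.79] yaw0 -4.1 [ 0.6105 -0.0045  0.2206] t 48.1
13.935188925490499 [ 0.12251221 -1.19812811 -5.41181304]
```

Emit:
arm_command(increments=[[[0, 0, -0.3], -0.6, 0.1], [[0, 0, -0.3], -0.6, 0.1], [[0, -0.3, -0.3], -0.7, 0.1], [[0, -0.6, -0.3], 0, 0.1], [[0, -0.7, -0.3], 0, 0.1], [[0, -0.7, -0.3], 0, 0.1], [[0, -0.7, -0.3], 0, 0.1], [[0, -0.7, -0.3], 0, 0.1], [[0, -0.7, -0.3], 0, 0.1], [[0, -0.6, 0], 0, 0.1], [[0, -0.4, 0], 0, 0.1], [[0, 0, 0], 0, 0.1], [[0, 0, 0], 0, 0.1]])

```text
clock: 49.8
position: [0.4892, -0.3377, 0.2197]
tcp_rot: [-0.043, 0.707, 0.046, 0.705]
contact_force: [-0.4, 0.8, -5.0]
grip_width: 0.153
```

Run:
```python
from h import *
go((.4858,-.3501,.15),7.3)
o=env.get_obs();print(o['grip_width']*87,o['contact_force'])
s=cam('scene');d=cam('side')
a=s['img'][180:330,110:330];b=d['img'][130:290,200:420]
cv2.imwrite('pics/c16.png',cv2.resize(np.hstack([a,b[:150]]),None,fx=1.8,fy=1.8)[:,:,::-1])
```

```text
turn -0.01 shift [ 1.16 -0.2  -0.08] yaw0 7.3 [ 0.4892 -0.3377  0.2197] t 49.8
13.31896553320969 [-0.43687557  0.78067    -4.96740546]
```

View pics/c16.png

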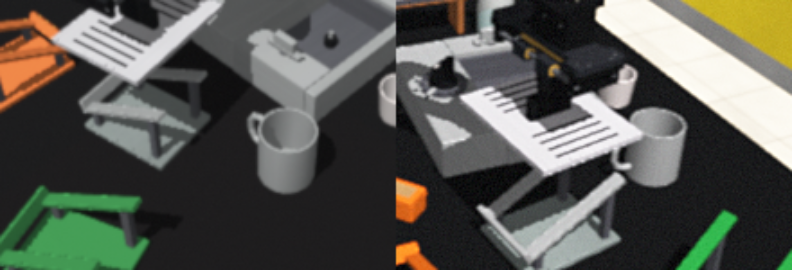

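Panel is held level over the grey rack. I'll check numerically that the rack has not been knocked since it was measured.

Run:
```python
from h import *
a,b=pickle.load(open('ab.pkl','rb'))
for n,o,(x0,y0,x1,y1) in(('scene',a,(175,240,232,275)),('side',b,(250,250,330,285))):
    g=lambda i:cv2.cvtColor(i,cv2.COLOR_RGB2GRAY)
    T=g(o['img'])[y0:y1,x0:x1]; N=g(cam(n)['img'])[y0-15:y1+15,x0-15:x1+15]
    r=cv2.matchTemplate(N,T,cv2.TM_CCOEFF_NORMED);_,m,_,l=cv2.minMaxLoc(r);print(n,l[0]-15,l[1]-15,m,r[15,15])
```

```text
scene 0 0 0.9296697974205017 0.9296698
side 0 0 0.9480873942375183 0.9480874
```

Emit:
arm_command(increments=[[[0.3, -0.1, -0.04], 0, 0.1], [[0.4, -0.1, -0.04], 0, 0.1], [[0.4, 0, 0], 0, 0.1], [[0.12, 0, 0], 0, 0.1], [[0, 0, 0], 0, 0.1]])

```text
clock: 50.62
position: [0.4868, -0.3516, 0.1474]
tcp_rot: [-0.045, 0.706, 0.045, 0.705]
contact_force: [0.6, -0.7, -3.4]
grip_width: 0.16
```

Emit:
arm_command(increments=[[[0.1, 0, 0], 0, 0.1], [[0.1, 0, 0], 0, 0.1], [[0.1, 0, 0], 0, 0.1], [[0.1, 0, 0], 0, 0.1], [[0, 0, 0], 0, 0.1]], force=15)

```text
clock: 51.25
position: [0.4857, -0.3519, 0.1238]
tcp_rot: [-0.045, 0.707, 0.045, 0.705]
contact_force: [-2.9, -0.1, -2.6]
grip_width: 0.16
```

Emit:
arm_command(increments=[[[0.08, 0, 0], 0, 0.1], [[0.08, 0, 0], 0, 0.1], [[0.08, 0, 0], 0, 0.1], [[0.08, 0, 0], 0, 0.1], [[0, 0, 0], 0, 0.1]])

```text
clock: 51.88
position: [0.4868, -0.3516, 0.1046]
tcp_rot: [-0.045, 0.706, 0.045, 0.706]
contact_force: [-2.0, -0.3, -3.2]
grip_width: 0.159
```

Run:
```python
from h import *
o=env.get_obs();print(o['position'],o['grip_width']*87,o['contact_force'],o['wrist_torque'])
s=cam('scene');d=cam('side')
a=s['img'][200:300,130:270];b=d['img'][170:290,230:350]
cv2.imwrite('pics/c17.png',np.hstack([cv2.resize(a,(560,400)),cv2.resize(b,(240,240)).repeat(1,0) if 0 else cv2.resize(b,(400,400))])[:,:780,::-1])
```

```text
[ 0.48684811 -0.35161146  0.10457425] 13.841831103322537 [-1.97432112 -0.32084681 -3.16735721] [-0.01285812  0.31736963  0.0540993 ]
```

View pics/c17.png

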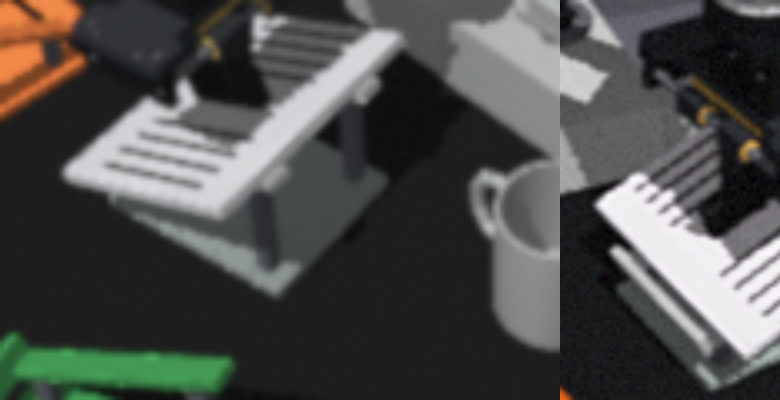

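The panel is pivoting as hoped: its far edge is on the rails and the near edge is just above the lip. Continue lowering.

Emit:
arm_command(increments=[[[0.05, 0, 0], 0, 0.1], [[0.05, 0, 0], 0, 0.1], [[0.03, 0, 0], 0, 0.1], [[0, 0, 0], 0, 0.1]])

```text
clock: 52.48
position: [0.4879, -0.3519, 0.0982]
tcp_rot: [-0.045, 0.705, 0.045, 0.706]
contact_force: [-0.5, 1.9, 3.7]
grip_width: 0.156
```

Emit:
arm_command(increments=[[[0.02, 0, -0.05], 0, 0.1], [[0.02, 0, -0.05], 0, 0.1], [[0.02, 0, -0.05], 0, 0.1], [[0, 0, 0], 0, 0.1]])

```text
clock: 52.98
position: [0.4813, -0.3534, 0.095]
tcp_rot: [-0.045, 0.703, 0.043, 0.708]
contact_force: [7.2, 3.8, 6.3]
grip_width: 0.158
```

Emit:
arm_command(increments=[[[0.02, 0, -0.05], 0, 0.1], [[0.02, 0, -0.04], 0, 0.1], [[0, 0, 0], 0, 0.1]])

```text
clock: 53.35
position: [0.4792, -0.3538, 0.0942]
tcp_rot: [-0.045, 0.701, 0.042, 0.711]
contact_force: [12.8, 7.8, 11.1]
grip_width: 0.156
```

Emit:
arm_command(increments=[[[-0.03, 0, 0], 0, 0.3], [[0, 0, 0], 0, 0.4], [[0, 0, 0], 0, 0.4], [[-0.3, 0, 0], 0, 0.4], [[-0.6, 0, 0], 0, 0.4], [[-0.8, 0, 0], 0, 0.4], [[-0.8, 0, -0.2], 0, 0.4], [[-0.8, 0, -0.2], 0, 0.4], [[0, 0, 0], 0, 0.4], [[0, 0, 0], 0, 0.4]])

```text
clock: 54.6
position: [0.4485, -0.3564, 0.2914]
tcp_rot: [-0.045, 0.706, 0.045, 0.706]
contact_force: [-0.0, 0.4, -1.1]
grip_width: 0.399
```

Run:
```python
from h import *
w=cam('wrist');save(w,'w18');pickle.dump(w,open('w18.pkl','wb'))
pickle.dump((cam('scene'),cam('side')),open('ab2.pkl','wb'))
print(env.get_obs()['position'])
c,s=np.cos(.436),np.sin(.436); yw=np.radians(7.3); O=np.array([.496,-.3488])
def P(x,y,z):
    X=x*c-z*s; return (O[0]+X*np.cos(yw)-y*np.sin(yw),O[1]+X*np.sin(yw)+y*np.cos(yw),.078+x*s+z*c)
for n,p in(('lipL',(-.085,.06,.014)),('lipR',(-.085,-.06,.014)),('panel nearL',(-.085,.1,.01)),('panel nearR',(-.085,-.1,.01)),('farL',(.075,.1,.01)),('farR',(.075,-.1,.01)),('handle near',(-.04,0,.044)),('handle far',(.03,0,.044))): print(n,proj(w,P(*p)).round(1))
g=cv2.cvtColor(w['img'],cv2.COLOR_RGB2GRAY)
m=cv2.inRange(w['img'],(195,195,195),(255,255,255))
cs=sorted(cv2.findContours(m,0,cv2.CHAIN_APPROX_SIMPLE)[0],key=cv2.contourArea)[-3:]
for q in cs: print(cv2.contourArea(q),cv2.approxPolyDP(q,4,True)[:,0].tolist())
for u in(180,230,330):print(u,g[100:190:2,u])
```

```text
[ 0.44839596 -0.35590922  0.28952709]
lipL [300.7 141.9]
lipR [211.3 142. ]
panel nearL [329.7 142.8]
panel nearR [182.3 143. ]
farL [333.8 263.2]
farR [178.5 263.3]
handle near [256. 170.]
handle far [256.1 227.5]
461.0 [[383, 236], [379, 248], [407, 248], [417, 257], [423, 245]]
729.0 [[385, 229], [434, 239], [431, 233], [443, 241], [442, 236], [451, 237], [448, 241], [457, 238], [449, 233], [456, 231], [454, 227], [443, 234], [434, 230], [440, 229], [438, 225], [408, 222], [405, 217], [399, 223], [388, 222]]
13908.0 [[328, 143], [183, 143], [178, 249], [188, 250], [194, 262], [214, 229], [216, 163], [218, 230], [227, 231], [230, 163], [228, 261], [283, 262], [284, 234], [292, 232], [294, 163], [296, 228], [319, 262], [321, 252], [331, 249], [331, 224], [323, 223], [320, 239], [318, 223], [310, 220], [310, 238], [305, 237], [303, 165], [308, 164], [310, 213], [316, 164], [322, 167], [328, 160]]
180 [ 39  37  32  33  35  39  33  37  35  36  34  38  32  39  29  33  38  38
  35  33  42  54  88 107 117 107 111 109 111 119 122 123 129 139 144 164
 184 174 173 184 219 213 208 205 204]
230 [ 37  36  32  31  38  39  34  33  35  34  37  34  29  35  35  33  29  43
 158 201 196 181 233 239 238 239 239 238 237 239 239 239 164 101  95  94
  85 112 114 117 118 116 116 117 118]
330 [ 30  40  37  30  35  31  32  33  36  34  32  31  32  31  38  34  34  32
  38  33  33  64  84  89  87  91  89  93  89  96  95  78  73  74  91 101
  89  93  94  96  93  96  97 100 102]
```

Panel corners (183,143)/(328,143) match the seated prediction (182,143)/(330,143). Final check of bystanders, tins and panel in the fixed cameras.

Run:
```python
from h import *
o=pickle.load(open('ab.pkl','rb'));n=pickle.load(open('ab2.pkl','rb'))
g=lambda i:cv2.cvtColor(i,cv2.COLOR_RGB2GRAY)
B={'spray':((362,125,386,182),(243,98,272,150)),'pitcher':((246,240,288,286),(318,190,362,233)),'cup':((318,220,348,250),(310,164,335,190)),'rackbase':((175,245,225,272),(270,262,330,284))}
for k,v in B.items():
    for i in(0,1):
        x0,y0,x1,y1=v[i];T=g(o[i]['img'])[y0:y1,x0:x1];N=g(n[i]['img'])[y0-12:y1+12,x0-12:x1+12]
        r=cv2.matchTemplate(N,T,cv2.TM_CCOEFF_NORMED);_,m,_,l=cv2.minMaxLoc(r);print(k,i,l[0]-12,l[1]-12,round(m,2))
s=n[0];tans(s,.13,(290,100,375,170));tans(n[1],.13,(150,100,260,150))
c,sn=np.cos(.436),np.sin(.436); yw=np.radians(7.3); O=np.array([.496,-.3488])
def P(x,y,z):
    X=x*c-z*sn; return (O[0]+X*np.cos(yw)-y*np.sin(yw),O[1]+X*np.sin(yw)+y*np.cos(yw),.078+x*sn+z*c)
for i in(0,1):
    print('pred corners',[proj(n[i],P(*p)).round(0).tolist() for p in((-.085,.1,.01),(-.085,-.1,.01),(.075,-.1,.01),(.075,.1,.01))])
    h=cv2.cvtColor(n[i]['img'],cv2.COLOR_RGB2HSV);m=cv2.inRange(h,(0,0,150),(180,40,255));k=np.zeros_like(m);k[180:300,130:350]=255;m&=k
    q=max(cv2.findContours(m,0,2)[0],key=cv2.contourArea);print(cv2.contourArea(q),cv2.boundingRect(q),cv2.approxPolyDP(cv2.convexHull(q),5,True)[:,0].tolist())
```

```text
spray 0 0 0 1.0
spray 1 -3 1 0.48
pitcher 0 0 0 1.0
pitcher 1 0 0 0.98
cup 0 0 0 1.0
cup 1 0 0 1.0
rackbase 0 0 1 0.64
rackbase 1 -1 0 0.89
label px 354.28256070640174 140.82119205298014 c mm [0.649  0.2863 0.13  ] size [60.9 69. ] ang 81.5
label px 362.86893203883494 104.11650485436893 c mm [0.5399 0.5436 0.13  ] size [134.1  97.7] ang 41.5
label px 229.40458015267177 123.1119592875318 c mm [0.5985 0.2726 0.13  ] size [55.1 51.4] ang 68.1
label px 160.09046849757672 107.52180936995154 c mm [0.4047 0.52   0.13  ] size [180.8  84.1] ang 76.2
pred corners [[192.0, 206.0], [146.0, 245.0], [183.0, 251.0], [229.0, 207.0]]
1463.0 (147, 207, 81, 48) [[227, 208], [220, 224], [181, 254], [147, 247], [191, 207]]
pred corners [[239.0, 236.0], [282.0, 281.0], [332.0, 238.0], [284.0, 199.0]]
5740.5 (240, 180, 94, 103) [[330, 180], [333, 241], [322, 263], [284, 282], [240, 236], [242, 187]]
```

Panel outline agrees in both cameras. One last wrist check of the tins on the shelf.

Emit:
arm_command(increments=[[[-0.5, 0, 0], 0.9, 0.4], [[-0.6, 0.3, 0.2], 0.9, 0.4], [[-0.6, 0.8, 0.2], 0.2, 0.4], [[-0.6, 0.8, 0.2], 0, 0.4], [[-0.4, 0.9, 0], 0, 0.4], [[0, 0.9, 0], 0, 0.4], [[0, 0.9, 0], 0, 0.4], [[0, 0.9, 0], 0, 0.4], [[0, 0.9, 0], 0, 0.4], [[0, 0.9, 0], 0, 0.4], [[0, 0.9, 0], 0, 0.4], [[0, 0.7, 0], 0, 0.4], [[0, 0, 0], 0, 0.4], [[0, 0, 0], 0, 0.4]])

```text
clock: 56.5
position: [0.5256, 0.174, 0.4519]
tcp_rot: [0.029, 0.707, -0.029, 0.706]
contact_force: [0.9, 0.3, -0.6]
grip_width: 0.401
```

Run:
```python
from h import *
w=cam('wrist');save(w,'w19');tans(w,.13);print(env.get_obs()['position'],env.get_obs()['clock'])
a=pickle.load(open('ab.pkl','rb'));n=cam('side');g=lambda i:cv2.cvtColor(i,cv2.COLOR_RGB2GRAY)
for p in((.431,.3715,.13),(.501,.3635,.13),(.571,.3565,.13)): 
    q=proj(w,p);print('pred',q.round(1),w['img'][int(q[1]),int(q[0])] if 0<q[0]<512 and 0<q[1]<384 else None)
```

```text
label px 255.87642276422764 332.50243902439024 c mm [0.8804 0.1453 0.13  ] size [205.8   5.3] ang 86.1
label px 331.24572649572644 294.6025641025641 c mm [0.8028 0.2974 0.13  ] size [ 7.8 92.6] ang 89.6
label px 180.44285714285715 295.28095238095233 c mm [0.7808 0.0075 0.13  ] size [ 9.6 92.8] ang 81.0
label px 456.88025563403966 267.19307097208207 c mm [0.7617 0.5309 0.13  ] size [28.3 82.4] ang 16.6
label px 367.0950819672131 174.63661202185793 c mm [0.5703 0.3588 0.13  ] size [40.2 24.6] ang 82.4
label px 372.3898550724638 133.16763285024155 c mm [0.502  0.3652 0.13  ] size [40.9 23.8] ang 85.3
label px 378.22345679012346 85.96296296296296 c mm [0.4309 0.3715 0.13  ] size [40.4 23.1] ang 85.3
label px 340.30385487528343 70.22902494331065 c mm [0.4036 0.3133 0.13  ] size [10.  20.9] ang 16.2
label px 359.2029090909091 141.08345454545454 c mm [0.513  0.3443 0.13  ] size [ 63.4 251. ] ang 83.8
label px 31.95165598290598 50.21741452991453 c mm [ 0.338  -0.1453  0.13  ] size [31.4 48.1] ang 37.4
[0.52572672 0.17347504 0.45218328] 56.55
pred [378.2  86. ] [237 193 127]
pred [371.4 132.6] [125  99  67]
pred [365.7 175.2] [234 191 125]
```

All three tins are on the shelf, level and on its centreline. Handing in.

```bash
python3 -c "
from station import env
print(env.hand_in())"
```

```text
the job is handed in; nothing more can be done
None
```

The job is done in the order asked and handed in at about 56.6 s. The hand-in gives no verdict.

1. **Tins:** all three tins that were present stand on the shelf, about 70 mm apart. A last wrist view put their labels within 2–3 mm of where I set them down.
2. **Selector:** it was pulled up about 13 mm, turned to the last notch and let drop. The picture showed the pin at the last dot, and the bar's height matched fully down.
3. **Turn buttons:** both started turned, the left about 0.24 rad and the right similarly by eye. I turned both parallel to the panel edge. I saw the left one clear in a picture; for the right one I have only the tool angle and the panel lifting free.
4. **Panel:** it lies handle up on the grey rack with its lower edge at the lip. Its corners agreed with the seated position within about 2 pixels in the wrist view and 1 to 3 pixels in the fixed views.

**Bystanders:** pitcher and cup are unmoved in both fixed cameras.

**Checks that disagreed:**
- **Spray:** it is unmoved in the scene view. The side view gave a poor match (0.48), probably because the arm was in the way.
- **Rack:** its base matched at only 0.64 in the final scene view, with a shift of one pixel, likely because the panel now covers or shades it.
- **Selector axis:** it sat about 2 mm off my first estimate and caused up to 13 N of side force while turning, which I corrected before letting the knob down.

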